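Spring a tube handle into the cradle and lock it with the flat screwdriver

TASK

Fit the tube handle that lies on the near left of the worktop into the cradle: press its end against the sprung push plate to make room, lower it, and let the spring push its other end into the round cup, then let go. Then take the flat-bladed screwdriver from the stand, turn it lightly on the lock screw until its blade drops into the slot, and with it turn the lock clockwise to its stop. Hang the screwdriver back upright in its hole, and leave the other tools and the things round the work where they are; never lean hard on the screw.

Things in the scene. Friction and masses are not known exactly. Their poses are not given: they have to be found in the camera images.
- tube: The loose tube handle on the near table at the robot's left (not those in or beyond the carton): a plain white and pale green round tube 34 mm in diameter and 176 mm long, 0.11 kg. Origin on its underside, 1 mm from the middle; y runs along the tube, z is up at the start (it may roll about y). It may go into the cradle either way round.
- tube_mid (a point): The middle of the tube, on its axis, 17 mm above the table at the start.
- cradle: Fixed cradle on an aluminium base 8 mm thick (x -75 to +32, y -104 to +148 mm). Origin on the table under the seat's middle; y runs along the seat from the round cup (-y end) to the sprung push plate (+y end), z up. Spring housing 36 mm wide, 52 mm high, at y 114 to 146. Lock on a block 20 mm high, axis at x -48, y 100. From y -78 to +58 mm only the base lies below the tube.
- cup_mouth (a point): Middle of the black cup's mouth, 35.5 mm above the table (cradle frame x 0, y -78 mm). The cup is a round ring, 40 mm inside, 48 mm outside, 10 mm deep (floor at y -88), its top 60 mm above the table: the tube's end must be brought over it, lowered and slid in. A bracket 50 mm wide, no higher, carries it from behind.
- seat (a point): Where the middle of the tube must end: midway between cup and loaded plate, 34 mm above the table, on the cradle's axis. Axes as the cradle's.
- end_plate (a joint): Travel of the sprung push plate, m, along the cradle's +y: 0 at rest, 0.026 at its end stop. The spring force is 3 N at rest and rises by 2 N per 10 mm. With the tube seated it reads about 0.008; the tube can pass down beside the cup's lip from about 0.019 up.
- push_face (a point): Point on the push plate's face that touches the tube's end, 34 mm above the table (cradle frame x 0, y 80 mm + travel). Steel plate 42 mm wide, 6 mm thick, reaching 98 mm up, so it can be pushed back by the tube held above the cup. At its foot an open-topped black saddle reaches 21 mm towards the cup: cheeks 39 mm apart, 35 mm high; the tube's end lies on its floor.
- lock (a joint): Angle of the slotted lock screw, rad: it grows as the screw turns clockwise seen from above; 0 open, 1.57 at its stop (locked). It starts between 0.1 and 0.4. It takes about 0.08 N m to turn, stays where it is left, and does not follow a blade that merely rubs on it.
- screw_head (a point): Centre of the brass lock screw at its lands, 33 mm above the table. The slot runs along this point's y, 5.5 mm wide, 6 mm deep (floor 27 mm up). A collar 15.6 mm inside rises 2 mm above the lands, then flares to 21 mm at its rim, 40 mm up. The steel dog below reaches 40 mm from the axis along the point's +y: along the cradle's +y at angle 0, its +x (behind the push plate) at 1.57.
- stand: Fixed aluminium tool stand: plate 50 x 190 mm, top 70 mm above the table, on a foot 62 x 190 mm, with three 17 mm holes in a row along y, 60 mm apart; open in front, so blades can be seen. Origin on the table under the middle hole. Three tools hang upright, each by the shoulder of its handle; which hangs where varies.
- hole0 (a point): Centre of the mouth of the stand's hole at y = -60 mm.
- hole1 (a point): Centre of the mouth of the stand's middle hole.
- hole2 (a point): Centre of the mouth of the stand's hole at y = +60 mm.
- flat_driver: Flat-bladed screwdriver, 115 mm long, 0.09 kg, hanging blade down at any yaw; the only tool there with a SQUARE black handle, 22 x 22 mm, 55 to 115 mm above the tip, flats square to x and y. Origin at the blade's tip, z up the shank. Blade 12 mm wide along x, 3 mm thick along y; shank 8 mm thick.
- blade_tip (a point): The middle of the blade's lower edge (the driver's origin). Axes as the driver's.
- shoulder (a point): On the driver's axis at the lower end of its handle, 55 mm above the tip; it lies at the mouth of the hole when the driver hangs in the stand.
- cross_driver: A cross-head screwdriver with a round black handle 23 mm thick, top 115 mm above its pointed tip, where its origin is. Leave it hanging.
- nut_driver: A nut driver with a round black handle 25 mm thick, top 110 mm above its blunt end, where its origin is. Leave it hanging.
- glue_bottle: Small white glue bottle with a nozzle, 36 mm thick and 106 mm high, behind the cradle (its +x side). Origin under its middle. Bystander.
- cleaner_bottle: Small bottle with a screw cap, 42 mm thick and 90 mm high, behind the stand. Origin under its middle. Bystander.
- tape_roll: Roll of tape lying flat, 70 mm wide and 24 mm high, in front of the cradle. Origin under its middle. Bystander.
Mind the look-alikes: they are no part of the job. What is shaped like the flat_driver but purple is not meant. What is shaped like the tube but blue is not meant.

How it is judged:
By the outcome, as a careful person would: the job done as asked, in the order asked, and still so for the second after the job is handed in, with the robot touching nothing.
It also fails if it takes over 72 s, if anything falls off the work surface, if the arm or the gripper's body presses on something with over 40 N, if the wrist force passes 120 N, or if a joint passes its speed limit or range.

ROBOT

A 7-joint arm with a two-finger parallel gripper is mounted at the origin on a cart in front of the work surface, level with it; the furniture and walls round the work are solid. World frame = base frame: x ahead of the robot, y to its left, z up, the work surface at z = 0. Lengths are in m, angles in rad, forces in N, time in s.
With the tool pointing down it reaches from about 0.425 to 1.025 m from the base axis. Payload 3.6 kg.
Tool frame: the origin (TCP) lies midway between the tips of the shut fingers; the grasp point (between the pads) lies 19 mm behind it; z points along the fingers, y is the line along which they close (so a half turn about z gives the same grasp; the last joint's range is limited). The gripper opens to 85 mm and grips with 20 to 120 N. Pads are 22 mm wide; open, the fingers measure 114 mm over their backs; the gripper's body (76 mm by 85 mm) begins 54 mm behind the grasp point. The pads swing forward as they close: fully open they stand 13 mm farther back than shut.
Start: joints at [-1.321, 0.591, 0.048, 1.609, -0.033, 0.943, -0.034], TCP at [0.244, 0.683, 0.205] pointing down, gripper open.
Joint ranges: [-2.69, 2.69], [-0.47, 2.24], [-1.27, 1.36], [0.19, 2.51], [-1.53, 4.68], [0.08, 2.07], [-3.09, 3.09]. Speed limits (rad/s): [2.57, 2.57, 3.14, 3.14, 3.14, 3.14, 3.14].

INTERFACE

Orientations are given as a rotation vector (axis times angle).
In Python, from plant import ctrl, vision gives the robot as it stands. The module is installed in compiled form; this text tells all that it offers.
- The arm moves only by the tool send_rows, never from a script. Its argument "increments" is a list of rows, each an object with "travel": the shift along the tool's x, y, z in mm, a list of three; "twist": the turn, a rotation vector about the tool's x, y, z in rad, a list of three. In form: [{"travel": [x, y, z], "twist": [wx, wy, wz]}, ...]. A call has exactly 10 rows; each row shifts and turns the commanded pose from where the row before left it, along the tool's axes as they then stand; what a row does not reach is not made up. A row lasts 1/12 s, in which the tool goes at most 41.7 mm and 7.16 degrees, less where a joint would pass 70% of its speed; a pose out of reach is approached as far as the arm can. A call with a gripper value outside its range is refused whole. "hand" is the opening, from 0 (shut) to 1 (fully open), set as the call begins (left out, the last holds). The fingers move at their own pace and stop on an object; "squeeze" is the grip in N (left out, the last holds). Time passes only in rows, so rows that do not move let the fingers close, or fill a call up. It gives the time, the measured TCP pose, the force, the opening and the grip force at its end, in the units of the state.
- ctrl.get_obs(): the state, without advancing time (a new reading comes with each control period).
- vision.get_image(name): name is "scene" or "top" or "wrist"; returns (picture, depth): 384x512x3 uint8, blue, green, red; 384x512 float32, m along the optical axis (not along the pixel's ray), 0 where there is no reading.
- vision.camera_model(name): a dict with "vertical_fov" (degrees; the focal length in pixels is half the picture's height over the tangent of half this angle, whatever the lens; pixels are square), "cx", "cy" (the principal point, pixels), "rvec" (rotation vector, rad) and "tvec" (3), from world to camera coordinates, as OpenCV has them. Camera axes: x right, y down, z forward; pixel columns grow to the right and rows downward; lengths in m; the calibration is good to about 2 mm. The wrist camera is an equidistant fisheye: a pixel r from the principal point sees the ray r / f radians off the axis. A picture is of the moment at which its call begins: read the wrist's pose just before it. camera_model takes no time and is no camera call; for the wrist camera it gives the pose at the moment of the call.
- ctrl.finish_job(): hands the job in; it is judged then, once.
The state is a dict: "t": time; "joint_pos": joint angles; "joint_vel": joint speeds; "joint_torque": joint torques, N m; "eef_pos": TCP position; "eef_rot": TCP orientation; "force": force on the tool from outside, world axes, zero at the start; "wrist_torque": the same for the moment, N m; "opening": opening from 0.0 (shut) to 1.0 (fully open); "gripper_force": force on a finger pad.
Only numpy, scipy, OpenCV 4.12 (cv2) and the standard library are available. Lean on these libraries where they do the work, as an engineer would, in place of code of your own. Each camera call takes 0.05 s, during which the arm holds its last target. There are 200 camera calls.

## Working session

There is one attempt and no reset: what is moved stays moved. The work goes in short steps, Python scripts to look and compute and a tool call to move; the robot and the scene stay as the last step left them, time stands still between calls to the robot, and variables do not carry over. Pictures are saved under pics/ and viewed, at most 10 in all, crops included, and the job is handed in when it is done.

Besides the shell and the picture viewer there is one more tool, called as a command line: name --argument value ..., lists and objects as JSON in quotes. send_rows: Moves the arm, as the interface text tells. Its arguments: {"type":"object","properties":{"increments":{"type":"array"},"hand":{"type":"number"},"squeeze":{"type":"number"}},"required":["increments"]}

```bash
mkdir -p pics; ls; cat > h.py <<'E'
import numpy as np, cv2
from plant import ctrl, vision
def cam(n):
    m=vision.camera_model(n); R=cv2.Rodrigues(np.array(m['rvec'],float))[0]; t=np.array(m['tvec'],float).ravel()
    f=192/np.tan(np.radians(m['vertical_fov'])/2); return R,t,f,m['cx'],m['cy']
def ray(n,u,v,c=None):
    R,t,f,cx,cy=c or cam(n); x,y=u-cx,v-cy
    if n=='wrist':
        r=np.hypot(x,y)+1e-9; th=r/f; d=np.array([np.sin(th)*x/r,np.sin(th)*y/r,np.cos(th)])
    else: d=np.array([x/f,y/f,1])
    return -R.T@t, R.T@d
def onz(n,u,v,z,c=None):
    o,d=ray(n,u,v,c); return o+d*(z-o[2])/d[2]
def pts(n,dep,c=None):
    R,t,f,cx,cy=c or cam(n); v,u=np.mgrid[:384,:512]; x,y=u-cx,v-cy
    if n=='wrist':
        r=np.hypot(x,y)+1e-9; k=np.tan(np.minimum(r/f,1.5))/r; X=np.dstack([x*k*dep,y*k*dep,dep])
    else: X=np.dstack([x/f*dep,y/f*dep,dep])
    return (X-t)@R
def proj(n,P,c=None):
    R,t,f,cx,cy=c or cam(n); p=R@np.array(P)+t
    if n=='wrist':
        r=np.hypot(p[0],p[1])+1e-9; th=np.arctan2(r,p[2]); return cx+f*th*p[0]/r, cy+f*th*p[1]/r
    return cx+f*p[0]/p[2], cy+f*p[1]/p[2]
def st():
    o=ctrl.get_obs(); print('t',round(o['t'],2),'pos',np.round(o['eef_pos'],4),'rot',np.round(o['eef_rot'],3),'F',np.round(o['force'],1),'op',round(o['opening'],3),'gf',np.round(o['gripper_force'],1)); return o
E
python3 - <<'E'
from h import *
st()
for n in('scene','top'):
    i,d=vision.get_image(n); cv2.imwrite(f'pics/{n}0.png',i); np.save(f'{n}0.npy',d); print(n,-cam(n)[0].T@cam(n)[1],cam(n)[2:])
s=cv2.imread('pics/scene0.png');t=cv2.imread('pics/top0.png')
cv2.imwrite('pics/top0b.png',cv2.resize(t,(800,600),interpolation=3));cv2.imwrite('pics/scene0b.png',cv2.resize(s,(800,600),interpolation=3))
E
```

```text
pics
t 0.0 pos [0.244  0.6817 0.2037] rot [-0.537 -3.095  0.004] F [ 0.3  0.8 -0.6] op 0.995 gf 0.0
scene [-0.349188    0.75022512  0.69498501] (np.float64(411.64707082160965), 262.7497275496768, 193.91253914149257)
top [0.33925245 0.10884446 1.60218974] (np.float64(408.7606604876745), 253.6125306169793, 188.61901439408837)
```

View pics/top0b.png

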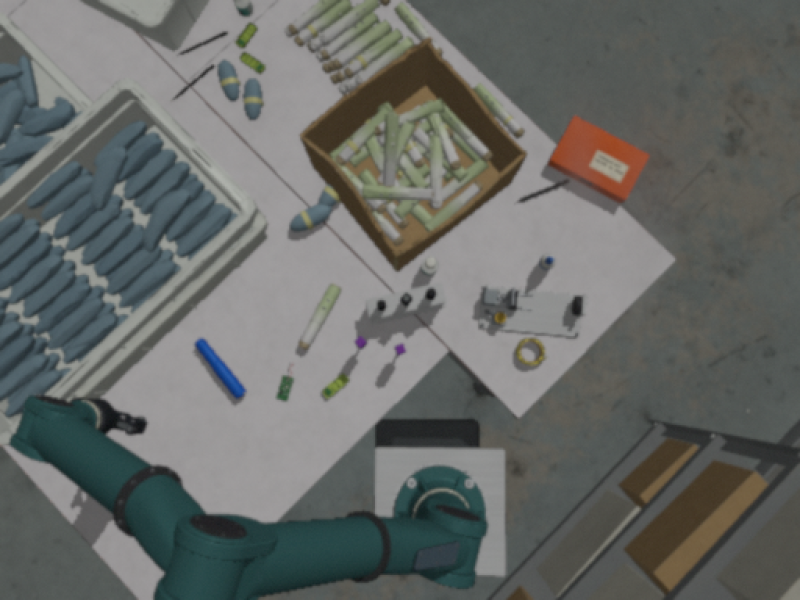

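View pics/scene0b.png

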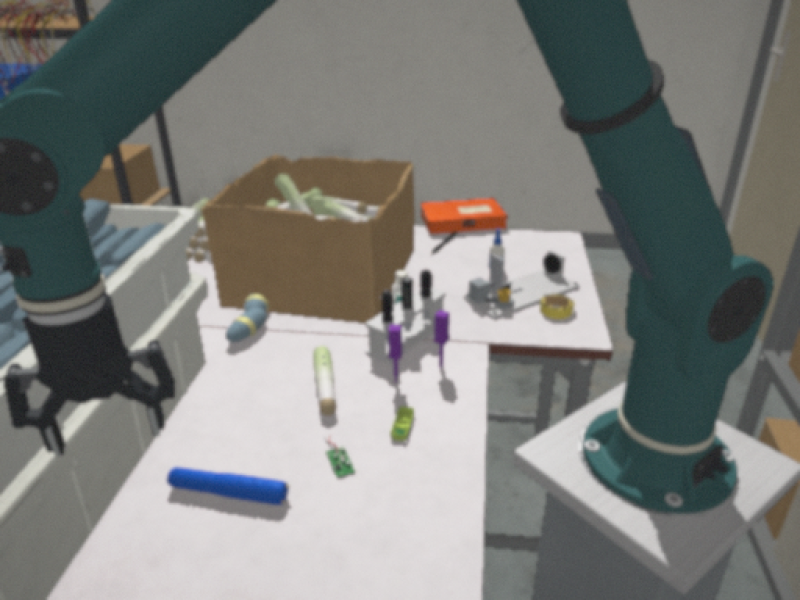

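The top view (800 px scale) shows the white/green tube at (320,316), the stand with three black handles at (380,305), (406,299) and (431,295), and the cradle at (535,310) with its housing on the left and cup on the right. The blue tube (220,368) and the purple drivers (361,342) and (400,349) are look-alikes. I'll measure from the top camera first.

```bash
python3 - <<'E'
from h import *
i=cv2.imread('pics/top0.png'); d=np.load('top0.npy'); P=pts('top',d)
cv2.imwrite('pics/c1.png',cv2.resize(i[165:240,180:390],(800,286),interpolation=cv2.INTER_CUBIC))
hs=cv2.cvtColor(i,cv2.COLOR_BGR2HSV)
print('table z',P[200,240],P[215,360])
# tube by height
m=np.zeros((384,512),bool); m[175:230,185:225]=True
m&=(P[...,2]>0.01)&(P[...,2]<.06); q=P[m]; print(m.sum(),q[:,2].max()); 
r=cv2.minAreaRect((q[:,:2]*1000).astype(np.float32)); print('tube',r); print(np.round(cv2.boxPoints(r)))
# black handles
for n,(a,b,c,e) in {'h':(180,205,230,285),'cr':(175,220,300,380)}.items():
    k=np.zeros_like(m); k[a:b,c:e]=True
    k&=(hs[...,2]<70)
    nn,L,S,C=cv2.connectedComponentsWithStats(k.astype(np.uint8))
    for j in range(1,nn):
        if S[j,4]>4: print(n,C[j],S[j],np.round(P[L==j].mean(0),3),P[L==j][:,2].max())
E
```

```text
table z [0.47500045 0.15992428 0.06663927] [ 0.42668641 -0.30861628  0.00063968]
379 0.04730866240313559
tube ((470.1181640625, 295.0712890625), (117.77716827392578, 173.71331787109375), 81.17914581298828)
[[375. 250.]
 [547. 224.]
 [565. 340.]
 [393. 367.]]
h [275.21875 188.21875] [273 185   6   7  32] [0.515 0.03  0.117] 0.13036472420220058
h [259.20833333 192.58333333] [257 190   6   6  24] [0.498 0.089 0.12 ] 0.13677080867450173
h [243.69230769 195.5       ] [242 193   5   6  26] [0.487 0.145 0.122] 0.14068112260085794
cr [325.68181818 193.65909091] [322 187   8  12  44] [ 0.498 -0.155  0.113] 1.6021897400392187
cr [368.51470588 195.82352941] [365 190   7  12  68] [ 0.496 -0.326  0.063] 1.6021897400392187
cr [311.5   199.125] [310 198   4   3   8] [ 0.485 -0.116  0.024] 0.03105986741400495
```

View pics/c1.png

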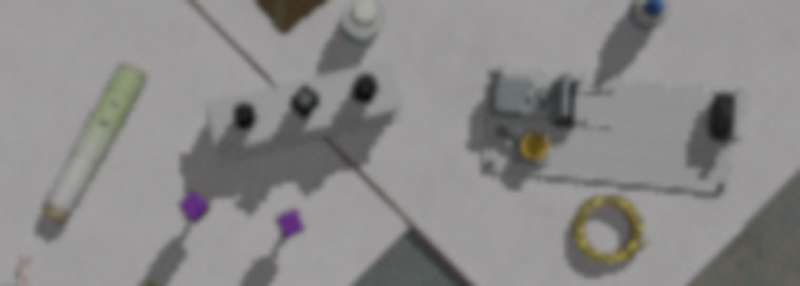

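Crop: the middle handle (305,100) looks square, while the outer ones (243,115) and (364,88) are round. I'll confirm that with the wrist camera. Next I'll get the coarse tube pose and plan the approach.

```bash
cat >> h.py <<'E'
from scipy.spatial.transform import Rotation as Ro
def Rdown(a): # tool y at world heading a
    return np.array([[-np.sin(a),np.cos(a),0],[np.cos(a),np.sin(a),0],[0,0,-1.]])
def yaw(o): 
    R=Ro.from_rotvec(o['eef_rot']).as_matrix(); return np.arctan2(R[1,1],R[0,1])
def plan(p,a,n,start=None):
    o=ctrl.get_obs(); p0=np.array(o['eef_pos']) if start is None else np.array(start[0]); R=Ro.from_rotvec(o['eef_rot']).as_matrix() if start is None else Rdown(start[1])
    Rt=Rdown(a); p=np.array(p)
    for k in range(n):
        f=1/(n-k); dt=R.T@(p-p0)*f*1000; w=Ro.from_matrix(R.T@Rt).as_rotvec()*f
        dt=np.round(dt,1 if n-k==1 else 0); w=np.round(w,3 if n-k==1 else 2)
        print('{"travel":[%g,%g,%g],"twist":[%g,%g,%g]}'%(*(dt+0),*(w+0)),end=',\n')
        p0=p0+R@dt/1000; R=R@Ro.from_rotvec(w).as_matrix()
    print('max',np.abs(dt).max(),np.abs(w).max())
E
python3 - <<'E'
from h import *
a=onz('top',214.9,182.8,.017)[:2];b=onz('top',193.1,223.3,.017)[:2]
print(a,b,np.linalg.norm(a-b),(a+b)/2,np.degrees(np.arctan2(*(a-b)[::-1])))
o=st(); print('yaw',np.degrees(yaw(o)))
R,t,f,cx,cy=cam('wrist'); c=-R.T@t; Rt=Ro.from_rotvec(o['eef_rot']).as_matrix()
print('cam in tool',Rt.T@(c-o['eef_pos']),'axis',Rt.T@R.T@[0,0,1],f,cx,cy)
th=np.arctan2(*(a-b)[::-1]); m=(a+b)/2
for y in (th-np.pi/2,th+np.pi/2): print(np.degrees(y))
plan([*m,.17],th-np.pi/2,20)
E
```

```text
[0.5458801  0.26066561] [0.38716093 0.34158803] 0.1781578348320161 [0.46652051 0.30112682] -27.014602612676555
t 0.1 pos [0.2441 0.6818 0.2039] rot [-5.370e-01 -3.095e+00  3.000e-03] F [ 0.   0.4 -0.2] op 0.998 gf 0.0
yaw 70.30638323425022
cam in tool [ 0.0759863   0.00120351 -0.1693092 ] axis [-2.92827225e-01 -8.03096314e-04  9.56165034e-01] 297.3186396354542 252.67395293674915 195.22863894684198
-117.01460261267655
62.98539738732344
{"travel":[-17,-14,2],"twist":[0,0,-0.15]},
{"travel":[-15,-17,2],"twist":[0,0,-0.15]},
{"travel":[-12,-19,2],"twist":[0,0,-0.15]},
{"travel":[-9,-20,2],"twist":[0,0,-0.15]},
{"travel":[-6,-21,2],"twist":[0,0,-0.15]},
{"travel":[-3,-22,2],"twist":[0,0,-0.15]},
{"travel":[1,-22,2],"twist":[0,0,-0.15]},
{"travel":[4,-22,2],"twist":[0,0,-0.15]},
{"travel":[7,-21,2],"twist":[0,0,-0.15]},
{"travel":[10,-19,1],"twist":[0,0,-0.15]},
{"travel":[13,-18,2],"twist":[0,0,-0.15]},
{"travel":[15,-16,1],"twist":[0,0,-0.15]},
{"travel":[18,-13,2],"twist":[0,0,-0.15]},
{"travel":[19,-10,1],"twist":[0,0,-0.15]},
{"travel":[21,-7,2],"twist":[0,0,-0.15]},
{"travel":[22,-4,1],"twist":[0,0,-0.15]},
{"travel":[22,-1,2],"twist":[0,0,-0.15]},
{"travel":[22,2,1],"twist":[0,0,-0.15]},
{"travel":[21,5,2],"twist":[0,0,-0.16]},
{"travel":[19.9,8.8,1.5],"twist":[0.002,-0.001,-0.154]},
max 19.9 0.154
```

```bash
python3 - <<'E'
from h import *
plan([.4665,.301,.17],np.radians(63),14)
E
```

```text
{"travel":[-24,-20,2],"twist":[0,0,0.01]},
{"travel":[-24,-20,2],"twist":[0,0,0.01]},
{"travel":[-25,-20,3],"twist":[0,0,0.01]},
{"travel":[-25,-20,2],"twist":[0,0,0.01]},
{"travel":[-25,-19,3],"twist":[0,0,0.01]},
{"travel":[-25,-19,2],"twist":[0,0,0.01]},
{"travel":[-25,-19,3],"twist":[0,0,0.01]},
{"travel":[-25,-18,2],"twist":[0,0,0.01]},
{"travel":[-26,-18,3],"twist":[0,0,0.01]},
{"travel":[-26,-18,2],"twist":[0,0,0.01]},
{"travel":[-26,-18,3],"twist":[0,0,0.01]},
{"travel":[-26,-18,2],"twist":[0,0,0.01]},
{"travel":[-26,-17,3],"twist":[0,0,0]},
{"travel":[-26.9,-17,2.5],"twist":[-0.002,0,0.008]},
max 26.9 0.008
```

send_rows --increments '[{"travel":[-24,-20,2],"twist":[0,0,0.01]},{"travel":[-24,-20,2],"twist":[0,0,0.01]},{"travel":[-25,-20,3],"twist":[0,0,0.01]},{"travel":[-25,-20,2],"twist":[0,0,0.01]},{"travel":[-25,-19,3],"twist":[0,0,0.01]},{"travel":[-25,-19,2],"twist":[0,0,0.01]},{"travel":[-25,-19,3],"twist":[0,0,0.01]},{"travel":[-25,-18,2],"twist":[0,0,0.01]},{"travel":[-26,-18,3],"twist":[0,0,0.01]},{"travel":[-26,-18,2],"twist":[0,0,0.01]}]' --hand 1 --squeeze 40

```text
t: 0.93
eef_pos: [0.4036, 0.4093, 0.1804]
eef_rot: [-0.692, -3.064, 0.001]
force: [0.1, -0.4, 0.1]
opening: 1.007
gripper_force: 0.0
```

send_rows --increments '[{"travel":[-26,-18,3],"twist":[0,0,0.01]},{"travel":[-26,-18,2],"twist":[0,0,0.01]},{"travel":[-26,-17,3],"twist":[0,0,0.01]},{"travel":[-27,-17,3],"twist":[0,0,0]},{"travel":[0,0,0],"twist":[0,0,0]},{"travel":[0,0,0],"twist":[0,0,0]},{"travel":[0,0,0],"twist":[0,0,0]},{"travel":[0,0,0],"twist":[0,0,0]},{"travel":[0,0,0],"twist":[0,0,0]},{"travel":[0,0,0],"twist":[0,0,0]}]'

```text
t: 1.77
eef_pos: [0.4658, 0.3031, 0.1699]
eef_rot: [-0.733, -3.055, -0.001]
force: [-0.2, 0.3, 0.4]
opening: 1.0
gripper_force: 0.0
```

```bash
python3 - <<'E'
from h import *
o=st(); print(np.degrees(yaw(o)), np.round(o['joint_pos'],2))
c=cam('wrist'); i,d=vision.get_image('wrist'); cv2.imwrite('pics/w1.png',i); np.save('w1.npy',d); import pickle; pickle.dump(c,open('w1.pkl','wb'))
P=pts('wrist',d,c); hs=cv2.cvtColor(i,cv2.COLOR_BGR2HSV)
tp=np.array([.4665,.301])
m=(P[...,2]>.012)&(P[...,2]<.05)&(np.hypot(P[...,0]-tp[0],P[...,1]-tp[1])<.12)
n,L,S,C=cv2.connectedComponentsWithStats(m.astype(np.uint8)); j=1+S[1:,4].argmax(); q=P[L==j]; print(S[j],C[j],np.percentile(q[:,2],[5,50,95,99]))
v=q[:,:2]-q[:,:2].mean(0); _,_,V=np.linalg.svd(v,full_matrices=False); s=v@V[0]; tt=v@V[1]
print(V[0],np.degrees(np.arctan2(V[0,1],V[0,0])),s.min(),s.max(),tt.min(),tt.max()); mid=q[:,:2].mean(0)+V[0]*(s.min()+s.max())/2+V[1]*(tt.min()+tt.max())/2; print('mid',mid)
cv2.imwrite('pics/w1b.png',cv2.resize(i,(800,600),interpolation=3))
E
```

```text
t 1.77 pos [0.4658 0.3031 0.1699] rot [-7.330e-01 -3.055e+00 -1.000e-03] F [-0.2  0.3  0.4] op 1.0 gf 0.0
63.00186363491842 [-0.73  0.43  0.1   2.03 -0.06  0.69  0.51]
[ 253   99   31  156 4332] [268.16666667 176.81209603] [0.02274068 0.03082852 0.03426118 0.03499948]
[ 0.88461306 -0.46632577] -27.796057650877 -0.08440725773752185 0.09342588158979964 -0.016234048173250037 0.01768582979684284
mid [0.47769339 0.31740568]
```

View pics/w1b.png

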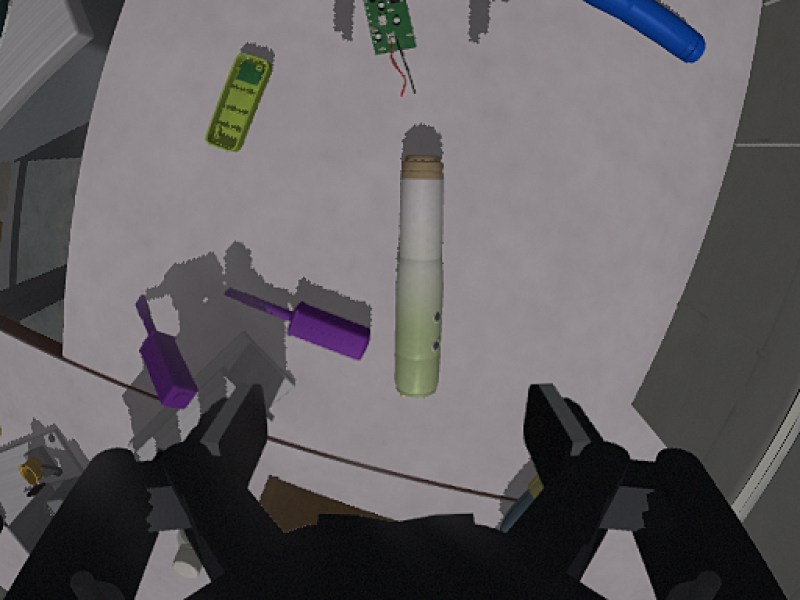

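Wrist view (800 px scale): the tube runs from (422,157) to (417,395), about 15 mm right of the finger centre line (x≈397). The top and wrist estimates differ by 19 mm sideways, so I'll cross-check them using other objects.

```bash
python3 - <<'E'
from h import *
import pickle
c=pickle.load(open('w1.pkl','rb'))
t=cv2.imread('pics/top0.png'); w=cv2.imread('pics/w1.png'); d=np.load('w1.npy'); P=pts('wrist',d,c)
for nm,im in(('top',t),('wrist',w)):
    h=cv2.cvtColor(im,cv2.COLOR_BGR2HSV)
    for lab,(lo,hi) in {'yellowgreen':((28,120,80),(45,255,255)),'purple':((125,100,50),(155,255,255)),'tube':((20,18,100),(50,110,255))}.items():
        m=cv2.inRange(h,lo,hi); n,L,S,C=cv2.connectedComponentsWithStats(m)
        for j in range(1,n):
            if S[j,4]>(25 if nm=='top' else 150):
                z={'yellowgreen':.012,'purple':.011,'tube':.02}[lab]
                X=onz(nm,*C[j],z,c if nm=='wrist' else None)
                if .2<X[0]<.65 and .0<X[1]<.5: print(nm,lab,np.round(C[j],1),S[j,4],np.round(X,3))
print('wrist mid in top px',proj('top',[.4777,.3174,.017]))
h=P[210:225,262:270]; print(np.round(h[7,3],3), 'table',np.round(P[60,350],3),np.round(P[300,230],3))
print('tube centre px on z .017', onz('wrist',270,(157+395)/2*.64,.03,c))
E
```

```text
top yellowgreen [215.7 245.6] 59 [0.303 0.253 0.012]
top purple [230.4 218.6] 27 [0.407 0.198 0.011]
top tube [209.3 192.6] 199 [0.507 0.281 0.02 ]
top tube [213.2 247.7] 66 [0.295 0.262 0.02 ]
wrist yellowgreen [152.6  65.3] 742 [0.302 0.262 0.012]
wrist purple [105.8 235. ] 1148 [0.449 0.094 0.011]
wrist purple [205.1 210.6] 1106 [0.479 0.234 0.011]
wrist tube [267.  214.5] 1897 [0.514 0.298 0.02 ]
wrist mid in top px (np.float64(199.95088402662438), np.float64(200.02501340250376))
[0.51  0.297 0.034] table [0.396 0.465 0.   ] [ 0.614  0.193 -0.001]
tube centre px on z .017 [0.47260861 0.3213382  0.03      ]
```

```bash
python3 - <<'E'
from h import *
import pickle
c=pickle.load(open('w1.pkl','rb'))
print('tube mid scene',onz('scene',325*.64,379*.64,.02)); 
for u,v in((322,349),(327,409)): print(onz('scene',u*.64,v*.64,.02))
print('yg',onz('scene',402*.64,425*.64,.012))
o=st(); c2=cam('wrist'); print('cam drift',-c2[0].T@c2[1]+c[0].T@c[1])
i,d=vision.get_image('wrist'); 
h=cv2.cvtColor(i,cv2.COLOR_BGR2HSV)
m=cv2.inRange(h,(20,18,100),(50,110,255)); n,L,S,C=cv2.connectedComponentsWithStats(m); j=1+S[1:,4].argmax(); print(C[j],onz('wrist',*C[j],.02,c2))
R,t,f,cx,cy=c2; Rt=Ro.from_rotvec(o['eef_rot']).as_matrix(); print('cam axes in tool\n',np.round(Rt.T@R.T,3),proj('wrist',o['eef_pos'],c2),Rt.T@(-R.T@t-o['eef_pos']))
i2,d2=vision.get_image('top'); df=cv2.absdiff(i2,cv2.imread('pics/top0.png')).sum(2); print(df[:, 400:].mean())
h=cv2.cvtColor(i2,cv2.COLOR_BGR2HSV); cv2.imwrite('pics/top1.png',i2)
g=cv2.inRange(h,(28,120,80),(45,255,255)); n,L,S,C=cv2.connectedComponentsWithStats(g)
for j in range(1,n):
    if S[j,4]>20: print('yg top',C[j],S[j,4])
E
```

```text
tube mid scene [0.46560506 0.30272017 0.02      ]
[0.55033054 0.25695425 0.02      ]
[0.3926933  0.34394793 0.02      ]
yg [0.29136868 0.26627494 0.012     ]
t 1.82 pos [0.4659 0.3029 0.1699] rot [-7.340e-01 -3.054e+00 -1.000e-03] F [-0.5 -0.4  0.1] op 1.002 gf 0.0
cam drift [ 1.29557464e-04 -1.98001587e-04 -2.26969756e-06]
[268.45169713 214.09921671] [0.51400161 0.29956716 0.02      ]
cam axes in tool
 [[ 0.    -0.956 -0.293]
 [ 1.     0.001 -0.001]
 [ 0.001 -0.293  0.956]] (np.float64(251.20946256373907), np.float64(232.4169064822608)) [ 0.07610512  0.00106778 -0.16931041]
17.557593936011905
yg top [158.16666667  21.05555556] 54
yg top [159.88  38.74] 50
```

```bash
python3 - <<'E'
from h import *
i,d=vision.get_image('scene'); cv2.imwrite('pics/s1.png',i)
a=cv2.imread('pics/scene0.png')[180:310,170:400]; b=i[180:310,170:400]
cv2.imwrite('pics/s1c.png',cv2.resize(np.vstack([a,b]),(530,600),interpolation=2))
E
```

```text
(no output)
```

View pics/s1c.png

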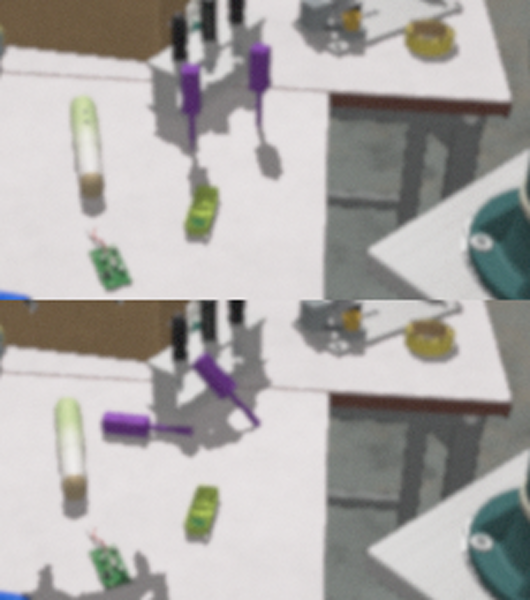

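The two purple drivers have toppled since t=0 and nudged the tube, so the fresh wrist measurement is the valid one: tube middle at (0.478, 0.317), heading −27.8°.

```bash
python3 - <<'E'
from h import *
plan([.4777,.3174,.0],np.radians(62.2),8)
E
```

```text
{"travel":[0,2,21],"twist":[0,0,0]},
{"travel":[0,2,21],"twist":[0,0,0]},
{"travel":[-1,2,21],"twist":[0,0,0]},
{"travel":[0,3,21],"twist":[0,0,0]},
{"travel":[-1,2,21],"twist":[0,0,0]},
{"travel":[0,3,22],"twist":[0,0,0]},
{"travel":[-1,2,21],"twist":[0,0,0.01]},
{"travel":[-0.2,2.7,21.9],"twist":[0,0,0.002]},
max 21.9 0.002
```

send_rows --increments '[{"travel":[0,3,21],"twist":[0,0,0.01]},{"travel":[0,3,21],"twist":[0,0,0]},{"travel":[-1,3,21],"twist":[0,0,0]},{"travel":[0,3,21],"twist":[0,0,0]},{"travel":[-1,3,21],"twist":[0,0,0]},{"travel":[0,3,22],"twist":[0,0,0]},{"travel":[-1,1,22],"twist":[0,0,0]},{"travel":[0,0,21],"twist":[0,0,0]},{"travel":[0,0,0],"twist":[0,0,0]},{"travel":[0,0,0],"twist":[0,0,0]}]'

```text
t: 2.8
eef_pos: [0.4773, 0.3167, -0.0009]
eef_rot: [-0.752, -3.049, 0.003]
force: [0.8, 0.0, 0.4]
opening: 0.999
gripper_force: 0.0
```

send_rows --increments '[{"travel":[0,0,0],"twist":[0,0,0]},{"travel":[0,0,0],"twist":[0,0,0]},{"travel":[0,0,0],"twist":[0,0,0]},{"travel":[0,0,0],"twist":[0,0,0]},{"travel":[0,0,0],"twist":[0,0,0]},{"travel":[0,0,0],"twist":[0,0,0]},{"travel":[0,0,0],"twist":[0,0,0]},{"travel":[0,0,0],"twist":[0,0,0]},{"travel":[0,0,0],"twist":[0,0,0]},{"travel":[0,0,0],"twist":[0,0,0]}]' --hand 0 --squeeze 60

```text
t: 3.63
eef_pos: [0.4844, 0.3225, 0.0072]
eef_rot: [0.75, 3.041, 0.02]
force: [-2.7, -0.2, 43.0]
opening: 0.003
gripper_force: 21.2
```

The grip closed empty with the tips pressing on the table. I'll open, lift and look.

send_rows --increments '[{"travel":[0,0,-8],"twist":[0,0,0]},{"travel":[0,0,0],"twist":[0,0,0]},{"travel":[0,0,0],"twist":[0,0,0]},{"travel":[0,0,0],"twist":[0,0,0]},{"travel":[0,0,0],"twist":[0,0,0]},{"travel":[0,0,0],"twist":[0,0,0]},{"travel":[0,0,-20],"twist":[0,0,0]},{"travel":[0,0,-40],"twist":[0,0,0]},{"travel":[0,0,-40],"twist":[0,0,0]},{"travel":[0,0,-40],"twist":[0,0,0]}]' --hand 1

```text
t: 4.47
eef_pos: [0.4771, 0.3164, 0.1483]
eef_rot: [-0.752, -3.048, 0.004]
force: [1.4, 0.6, -0.5]
opening: 0.998
gripper_force: 0.0
```

```bash
cat > tube.py <<'E'
from h import *
o=st(); print(np.degrees(yaw(o)))
c=cam('wrist'); i,d=vision.get_image('wrist')
P=pts('wrist',d,c); hs=cv2.cvtColor(i,cv2.COLOR_BGR2HSV)
tp=o['eef_pos']
m=(P[...,2]>.012)&(P[...,2]<.05)&(np.hypot(P[...,0]-tp[0],P[...,1]-tp[1])<.17)
n,L,S,C=cv2.connectedComponentsWithStats(m.astype(np.uint8))
for j in range(1,n):
    if S[j,4]<600: continue
    q=P[L==j]; print(S[j],C[j],np.percentile(q[:,2],[5,50,95,99]))
    v=q[:,:2]-q[:,:2].mean(0); _,_,V=np.linalg.svd(v,full_matrices=False); s=v@V[0]; tt=v@V[1]
    print(np.degrees(np.arctan2(V[0,1],V[0,0])),s.min(),s.max(),tt.min(),tt.max()); mid=q[:,:2].mean(0)+V[0]*(s.min()+s.max())/2+V[1]*(tt.min()+tt.max())/2; print('mid',mid)
import sys; cv2.imwrite(sys.argv[1],cv2.resize(i,(800,600),interpolation=3))
E
python3 tube.py pics/w2.png
```

```text
t 4.47 pos [0.4771 0.3164 0.1483] rot [-0.752 -3.048  0.004] F [ 1.4  0.6 -0.5] op 0.998 gf 0.0
62.275171983003524
[ 240   95   33  166 4974] [256.32870929 177.71411339] [0.02281035 0.03085793 0.03423235 0.03492676]
-27.841662578975885 -0.08368757884637797 0.09456579849680506 -0.01684974562436024 0.01715394347193431
mid [0.47985563 0.31975688]
[ 124  189   97   46 1371] [183.94164843 213.17140773] [0.01331139 0.0215574  0.02308157 0.02365889]
42.01063814422078 -0.07371127104116978 0.04096405816889987 -0.012643150212008424 0.009764626285466087
mid [0.46249615 0.22160096]
```

View pics/w2.png

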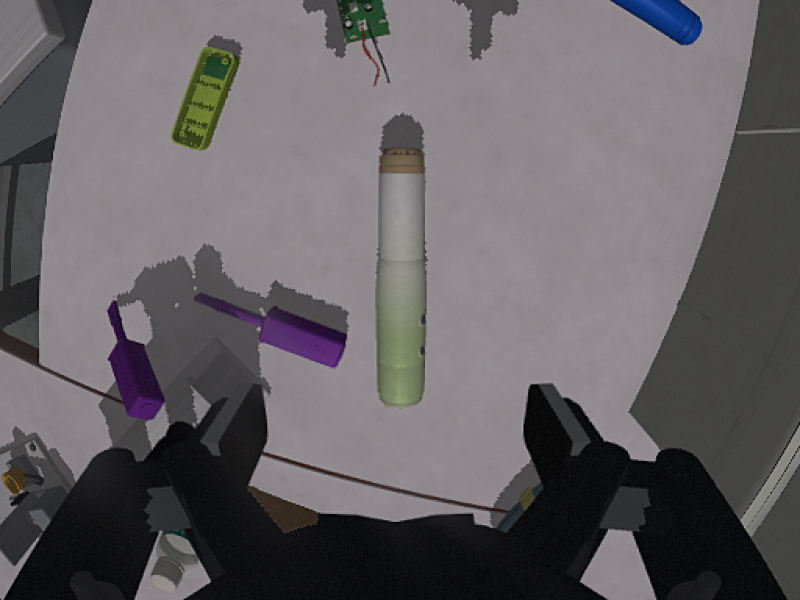

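Second wrist view: the tube is still in place at (400,150)–(403,405) and centred between the fingers, about 3 mm from where it was. I'll retry a little higher, closing in stages and checking between them.

send_rows --increments '[{"travel":[0,1,20],"twist":[0,0,0]},{"travel":[0,1,20],"twist":[0,0,0]},{"travel":[0,1,20],"twist":[0,0,0]},{"travel":[0,1,20],"twist":[0,0,0]},{"travel":[0,0,20],"twist":[0,0,0]},{"travel":[0,0,20],"twist":[0,0,0]},{"travel":[0,0,20],"twist":[0,0,0]},{"travel":[0,0,2],"twist":[0,0,0]},{"travel":[0,0,0],"twist":[0,0,0]},{"travel":[0,0,0],"twist":[0,0,0]}]' --hand 0.7

```text
t: 5.35
eef_pos: [0.48, 0.3206, 0.006]
eef_rot: [0.753, 3.05, -0.0]
force: [0.0, -0.4, 0.2]
opening: 0.7
gripper_force: 0.0
```

send_rows --increments '[{"travel":[0,0,0],"twist":[0,0,0]},{"travel":[0,0,0],"twist":[0,0,0]},{"travel":[0,0,0],"twist":[0,0,0]},{"travel":[0,0,0],"twist":[0,0,0]},{"travel":[0,0,0],"twist":[0,0,0]},{"travel":[0,0,0],"twist":[0,0,0]},{"travel":[0,0,0],"twist":[0,0,0]},{"travel":[0,0,0],"twist":[0,0,0]},{"travel":[0,0,0],"twist":[0,0,0]},{"travel":[0,0,0],"twist":[0,0,0]}]' --hand 0.36 --squeeze 30

```text
t: 6.18
eef_pos: [0.4799, 0.3206, 0.0059]
eef_rot: [-0.752, -3.05, 0.0]
force: [0.1, -0.2, -0.4]
opening: 0.356
gripper_force: 0.0
```

```bash
python3 tube.py pics/w3.png
```

```text
t 6.18 pos [0.4799 0.3206 0.0059] rot [-0.752 -3.05   0.   ] F [ 0.1 -0.2 -0.4] op 0.356 gf 0.0
62.285590663948526
[  194    82    86   252 13781] [249.3014295  206.72919237] [0.02345474 0.03086847 0.03429515 0.04573603]
-27.835800885783758 -0.06643418289024032 0.08948684137654032 -0.026972843557787923 0.017319032425835174
mid [0.46761635 0.32066051]
[  45  241  104   53 1304] [100.42484663 267.55674847] [0.01259953 0.01627776 0.02281666 0.0232838 ]
47.887906960786644 -0.04781442264751067 0.03465843618253428 -0.006769679443444416 0.016580209304248777
mid [0.45189632 0.20964888]
```

View pics/w3.png

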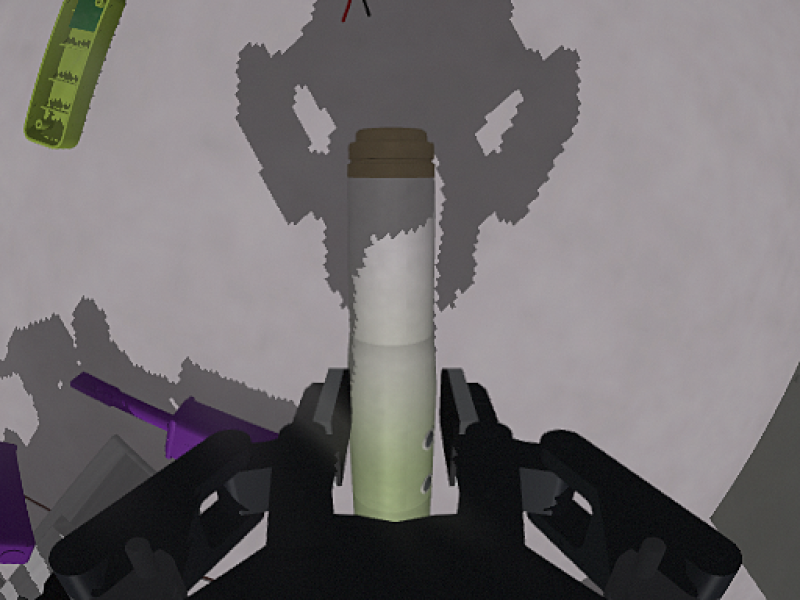

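Third wrist view: the tube, x≈350–435, sits centred between the pads (330 and 460) with a few mm clear each side. Closing gently.

send_rows --increments '[{"travel":[0,0,0],"twist":[0,0,0]},{"travel":[0,0,0],"twist":[0,0,0]},{"travel":[0,0,0],"twist":[0,0,0]},{"travel":[0,0,0],"twist":[0,0,0]},{"travel":[0,0,0],"twist":[0,0,0]},{"travel":[0,0,0],"twist":[0,0,0]},{"travel":[0,0,0],"twist":[0,0,0]},{"travel":[0,0,0],"twist":[0,0,0]},{"travel":[0,0,0],"twist":[0,0,0]},{"travel":[0,0,0],"twist":[0,0,0]}]' --hand 0.2 --squeeze 30

```text
t: 7.07
eef_pos: [0.4799, 0.3206, 0.006]
eef_rot: [0.753, 3.05, -0.0]
force: [-0.1, -0.0, 1.4]
opening: 0.2
gripper_force: 0.8
```

```bash
python3 - <<'E'
from h import *
st(); c=cam('wrist'); i,d=vision.get_image('wrist'); cv2.imwrite('pics/w4.png',i); P=pts('wrist',d,c)
o=ctrl.get_obs(); R=Ro.from_rotvec(o['eef_rot']).as_matrix(); T=(P-o['eef_pos'])@R*1000
for v in (236,245,260,280): print(v,[(u,int(i[v,u].max()),*np.round(T[v,u]).astype(int)) for u in range(205,300,6)])
w3=cv2.resize(cv2.imread('pics/w3.png'),(512,384)); g=w3[280].max(1); print([(u,int(g[u])) for u in range(205,300,6)])
E
```

```text
t 7.07 pos [0.4799 0.3206 0.006 ] rot [ 0.753  3.05  -0.   ] F [-0.1 -0.   1.4] op 0.2 gf 0.8
236 [(205, 160, np.int64(-5), np.int64(-30), np.int64(5)), (211, 159, np.int64(-6), np.int64(-26), np.int64(7)), (217, 158, np.int64(-5), np.int64(-22), np.int64(6)), (223, 111, np.int64(12), np.int64(-14), np.int64(-31)), (229, 62, np.int64(13), np.int64(-11), np.int64(-33)), (235, 0, np.int64(12), np.int64(-8), np.int64(-32)), (241, 161, np.int64(10), np.int64(-5), np.int64(-26)), (247, 165, np.int64(10), np.int64(-2), np.int64(-26)), (253, 166, np.int64(10), np.int64(1), np.int64(-27)), (259, 161, np.int64(10), np.int64(4), np.int64(-26)), (265, 149, np.int64(9), np.int64(7), np.int64(-25)), (271, 2, np.int64(12), np.int64(10), np.int64(-32)), (277, 61, np.int64(12), np.int64(13), np.int64(-32)), (283, 175, np.int64(-5), np.int64(21), np.int64(6)), (289, 162, np.int64(-6), np.int64(25), np.int64(7)), (295, 163, np.int64(-6), np.int64(29), np.int64(7))]
245 [(205, 158, np.int64(-12), np.int64(-31), np.int64(6)), (211, 162, np.int64(-12), np.int64(-27), np.int64(6)), (217, 11, np.int64(9), 
[... 1960 characters left out ...]
nt64(-6), np.int64(-27)), (247, 176, np.int64(-17), np.int64(-2), np.int64(-27)), (253, 166, np.int64(-17), np.int64(1), np.int64(-28)), (259, 152, np.int64(-17), np.int64(4), np.int64(-28)), (265, 145, np.int64(-18), np.int64(8), np.int64(-26)), (271, 8, np.int64(-2), np.int64(10), np.int64(-51)), (277, 15, np.int64(8), np.int64(11), np.int64(-65)), (283, 20, np.int64(13), np.int64(13), np.int64(-73)), (289, 18, np.int64(13), np.int64(15), np.int64(-74)), (295, 11, np.int64(13), np.int64(17), np.int64(-73))]
[(205, 42), (211, 44), (217, 45), (223, 52), (229, 131), (235, 144), (241, 156), (247, 173), (253, 166), (259, 150), (265, 142), (271, 128), (277, 119), (283, 38), (289, 13), (295, 18)]
```

```bash
python3 - <<'E'
from h import *
c=cam('wrist'); i,d=vision.get_image('wrist'); P=pts('wrist',d,c)
o=ctrl.get_obs(); R=Ro.from_rotvec(o['eef_rot']).as_matrix(); T=(P-o['eef_pos'])@R*1000
for u in (223,227,276,280): print(u,[(v,int(i[v,u].max()),*np.round(T[v,u]).astype(int).tolist()) for v in range(222,242,2)])
E
```

```text
223 [(222, 135, 13, -16, -14), (224, 130, 12, -16, -14), (226, 136, 11, -16, -16), (228, 127, 10, -16, -15), (230, 130, 8, -16, -16), (232, 119, 7, -16, -15), (234, 123, 6, -16, -15), (236, 109, 12, -14, -32), (238, 90, 13, -14, -35), (240, 57, 12, -14, -37)]
227 [(222, 87, 15, -13, -21), (224, 88, 14, -13, -20), (226, 87, 13, -13, -21), (228, 87, 12, -13, -21), (230, 87, 11, -13, -21), (232, 87, 9, -13, -21), (234, 91, 8, -13, -21), (236, 64, 12, -12, -31), (238, 67, 12, -12, -34), (240, 67, 12, -12, -37)]
276 [(222, 85, 14, 14, -17), (224, 84, 14, 14, -19), (226, 86, 12, 14, -17), (228, 87, 11, 14, -18), (230, 89, 10, 14, -19), (232, 87, 9, 14, -19), (234, 87, 7, 14, -19), (236, 64, 13, 13, -32), (238, 66, 12, 13, -34), (240, 67, 12, 13, -36)]
280 [(222, 166, 4, 18, 6), (224, 165, 3, 18, 5), (226, 167, 2, 18, 6), (228, 167, 0, 18, 6), (230, 172, -1, 19, 7), (232, 173, -3, 19, 7), (234, 182, -4, 19, 6), (236, 56, 12, 15, -32), (238, 64, 12, 15, -34), (240, 63, 12, 14, -36)]
```

The wrist depth shows why it missed. The fingertips are about 30 mm behind the reported TCP at this opening, so the fingers were closing on top of the tube. I'll go about 35 mm lower in checked steps.

send_rows --increments '[{"travel":[0,0,0],"twist":[0,0,0]},{"travel":[0,0,0],"twist":[0,0,0]},{"travel":[0,0,0],"twist":[0,0,0]},{"travel":[0,0,0],"twist":[0,0,0]},{"travel":[0,0,5],"twist":[0,0,0]},{"travel":[0,0,10],"twist":[0,0,0]},{"travel":[0,0,10],"twist":[0,0,0]},{"travel":[0,0,8],"twist":[0,0,0]},{"travel":[0,0,0],"twist":[0,0,0]},{"travel":[0,0,0],"twist":[0,0,0]}]' --hand 0.75

```text
t: 8.0
eef_pos: [0.4792, 0.3201, -0.0282]
eef_rot: [-0.752, -3.049, 0.003]
force: [-1.3, -0.2, 0.3]
opening: 0.748
gripper_force: 0.0
```

```bash
python3 - <<'E'
from h import *
c=cam('wrist'); i,d=vision.get_image('wrist'); P=pts('wrist',d,c);cv2.imwrite('pics/w5.png',i)
o=st(); R=Ro.from_rotvec(o['eef_rot']).as_matrix(); T=(P-o['eef_pos'])@R*1000
m=(np.abs(np.abs(T[...,1])-33)<9)&(T[...,2]<-20)&(T[...,2]>-60)&(i.max(2)<100)&(T[...,0]>5)&(T[...,0]<18)
q=T[m]; print(m.sum(),np.percentile(q[:,2],[90,98,99.5,100]) if m.sum() else 0)
for s in(-1,1):
    qq=q[(q[:,1]*s)>0]; print(s,np.percentile(qq[:,1],[1,50,99]),qq[:,2].max())
E
```

```text
t 8.05 pos [ 0.4796  0.3204 -0.0277] rot [-7.52e-01 -3.05e+00  1.00e-03] F [-0.1  0.7 -0.8] op 0.75 gf 0.0
1457 [-27.49491088 -26.82048869 -26.47798799 -26.20519701]
-1 [-41.8269601  -33.22023644 -30.75988112] -26.49997907373957
1 [32.16268528 34.91021584 41.89298089] -26.20519700921106
```

send_rows --increments '[{"travel":[0,0,0],"twist":[0,0,0]},{"travel":[0,0,0],"twist":[0,0,0]},{"travel":[0,0,0],"twist":[0,0,0]},{"travel":[0,0,0],"twist":[0,0,0]},{"travel":[0,0,0],"twist":[0,0,0]},{"travel":[0,0,0],"twist":[0,0,0]},{"travel":[0,0,0],"twist":[0,0,0]},{"travel":[0,0,0],"twist":[0,0,0]},{"travel":[0,0,0],"twist":[0,0,0]},{"travel":[0,0,0],"twist":[0,0,0]}]' --hand 0.1 --squeeze 30

```text
t: 8.88
eef_pos: [0.4801, 0.3208, -0.0267]
eef_rot: [0.752, 3.05, 0.001]
force: [-0.0, 0.6, 5.3]
opening: 0.388
gripper_force: 30.0
```

The tube is gripped at opening 0.388, about 33 mm. Next I'll plan the lift and the transfer over to the cradle.

```bash
python3 - <<'E'
from h import *
r=np.radians
plan([.465,.29,.19],r(55),8); s=([.465,.29,.19],r(55)); plan([.44,.02,.20],0,10,s); plan([.497,-.24,.19],0,9,([.44,.02,.20],0))
E
```

```text
{"travel":[0,-4,-27],"twist":[0,0,0.02]},
{"travel":[0,-4,-27],"twist":[0,0,0.02]},
{"travel":[0,-4,-27],"twist":[0,0,0.01]},
{"travel":[0,-4,-27],"twist":[0,0,0.02]},
{"travel":[-1,-5,-27],"twist":[0,0,0.01]},
{"travel":[-1,-4,-27],"twist":[0,0,0.02]},
{"travel":[-1,-4,-27],"twist":[0,0,0.01]},
{"travel":[-0.1,-5,-27.7],"twist":[0.001,0,0.017]},
max 27.7 0.017
{"travel":[-13,-24,-1],"twist":[0,0,0.1]},
{"travel":[-16,-22,-1],"twist":[0,0,0.1]},
{"travel":[-18,-20,-1],"twist":[0,0,0.09]},
{"travel":[-20,-19,-1],"twist":[0,0,0.1]},
{"travel":[-21,-17,-1],"twist":[0,0,0.09]},
{"travel":[-23,-15,-1],"twist":[0,0,0.1]},
{"travel":[-24,-12,-1],"twist":[0,0,0.09]},
{"travel":[-25,-10,-1],"twist":[0,0,0.1]},
{"travel":[-26,-7,-1],"twist":[0,0,0.09]},
{"travel":[-26.5,-5.4,-1],"twist":[0,0,0.1]},
max 26.5 0.1
{"travel":[-29,6,1],"twist":[0,0,0]},
{"travel":[-29,6,1],"twist":[0,0,0]},
{"travel":[-29,6,1],"twist":[0,0,0]},
{"travel":[-29,6,1],"twist":[0,0,0]},
{"travel":[-29,7,1],"twist":[0,0,0]},
{"travel":[-29,6,1],"twist":[0,0,0]},
{"travel":[-29,7,1],"twist":[0,0,0]},
{"travel":[-28,6,2],"twist":[0,0,0]},
{"travel":[-29,7,1],"twist":[0,0,0]},
max 29.0 0.0
```

send_rows --increments '[{"travel":[0,0,-5],"twist":[0,0,0]},{"travel":[0,-3,-20],"twist":[0,0,0]},{"travel":[0,-5,-28],"twist":[0,0,0.02]},{"travel":[0,-5,-28],"twist":[0,0,0.02]},{"travel":[0,-5,-28],"twist":[0,0,0.02]},{"travel":[-1,-5,-28],"twist":[0,0,0.02]},{"travel":[-1,-5,-28],"twist":[0,0,0.02]},{"travel":[-1,-5,-28],"twist":[0,0,0.02]},{"travel":[0,0,-24],"twist":[0,0,0]},{"travel":[0,0,0],"twist":[0,0,0]}]' --squeeze 60

```text
t: 9.72
eef_pos: [0.4684, 0.2919, 0.1945]
eef_rot: [0.933, 2.994, 0.011]
force: [0.8, -0.1, -0.7]
opening: 0.379
gripper_force: 59.7
```

send_rows --increments '[{"travel":[-13,-24,0],"twist":[0,0,0.1]},{"travel":[-16,-22,0],"twist":[0,0,0.1]},{"travel":[-18,-20,0],"twist":[0,0,0.1]},{"travel":[-20,-19,0],"twist":[0,0,0.1]},{"travel":[-21,-17,0],"twist":[0,0,0.1]},{"travel":[-23,-15,0],"twist":[0,0,0.1]},{"travel":[-24,-12,0],"twist":[0,0,0.1]},{"travel":[-25,-10,0],"twist":[0,0,0.1]},{"travel":[-26,-7,0],"twist":[0,0,0.1]},{"travel":[-26,-5,0],"twist":[0,0,0.07]}]'

```text
t: 10.55
eef_pos: [0.4377, 0.0201, 0.1891]
eef_rot: [-2.229, -2.213, 0.002]
force: [1.1, 0.1, -1.5]
opening: 0.377
gripper_force: 59.8
```

send_rows --increments '[{"travel":[-29,6,0],"twist":[0,0,0]},{"travel":[-29,6,0],"twist":[0,0,0]},{"travel":[-29,6,0],"twist":[0,0,0]},{"travel":[-29,6,0],"twist":[0,0,0]},{"travel":[-29,7,0],"twist":[0,0,0]},{"travel":[-29,6,0],"twist":[0,0,0]},{"travel":[-29,7,0],"twist":[0,0,0]},{"travel":[-28,6,0],"twist":[0,0,0]},{"travel":[-29,7,0],"twist":[0,0,0]},{"travel":[0,0,0],"twist":[0,0,0]}]'

```text
t: 11.38
eef_pos: [0.4956, -0.2462, 0.1898]
eef_rot: [2.228, 2.206, -0.005]
force: [0.7, -0.5, 0.0]
opening: 0.381
gripper_force: 59.8
```

```bash
python3 - <<'E'
from h import *
import pickle
o=st(); print(np.degrees(yaw(o)),np.round(o['joint_pos'],2)); c=cam('wrist'); i,d=vision.get_image('wrist'); pickle.dump((c,o,i,d),open('w6.pkl','wb'))
cv2.imwrite('pics/w6.png',cv2.resize(i,(800,600),interpolation=3))
E
```

```text
t 11.38 pos [ 0.4956 -0.2462  0.1898] rot [ 2.228  2.206 -0.005] F [ 0.7 -0.5  0. ] op 0.381 gf 59.8
-0.5749254711137163 [ 0.02  0.43  0.47  2.03 -0.28  0.74  0.66]
```

View pics/w6.png

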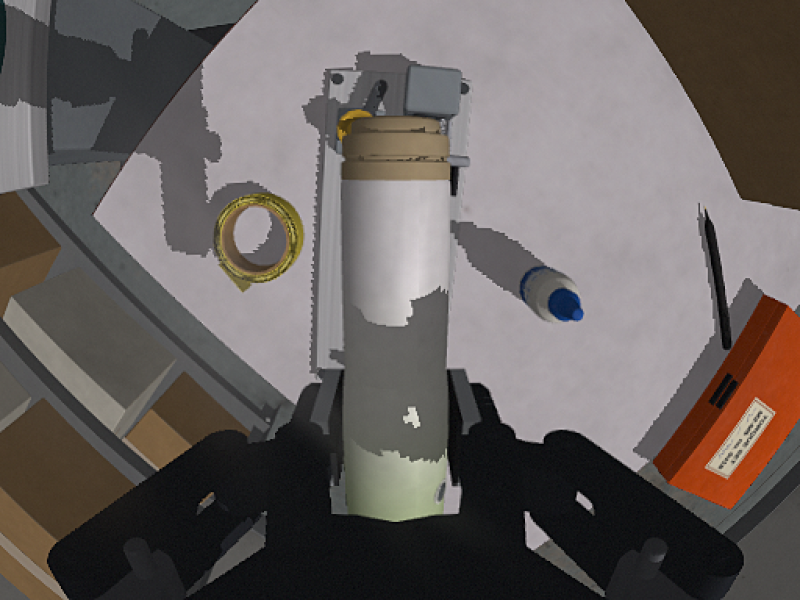

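The view shows the cradle's spring housing at (433,90), the lock dog and screw at (378,95)/(355,125), the base's left edge at x≈325–315, the tape at (258,235) and the glue at (553,292). The held tube hides the rest. I'll fit the cradle from depth.

```bash
python3 - <<'E'
from h import *
import pickle
c,o,i,d=pickle.load(open('w6.pkl','rb')); P=pts('wrist',d,c)
def box(m,n):
    n_,L,S,C=cv2.connectedComponentsWithStats(m.astype(np.uint8)); j=1+S[1:,4].argmax(); q=P[L==j]
    r=cv2.minAreaRect((q[:,:2]*1000).astype(np.float32)); print(n,S[j],np.round(r[0],1),np.round(r[1],1),round(r[2],2),'z',np.round(np.median(q[:,2]),4)); return q
R0=(P[...,0]>.38)&(P[...,0]<.6)&(P[...,1]>-.40)&(P[...,1]<-.06)
h=box(R0&(abs(P[...,2]-.052)<.004)&(P[...,1]>-.16),'housing')
b=R0&(abs(P[...,2]-.008)<.0035); q=P[b]; q=box(b,'base')
# left edge x as function of y
ys=np.arange(-.30,-.10,.01); e=[(y,np.percentile(q[(abs(q[:,1]-y)<.003)][:,0],1)) for y in ys if (abs(q[:,1]-y)<.003).sum()>5]; e=np.array(e)
k=np.polyfit(e[:,0],e[:,1],1); print('left edge x=',k, np.round(e[:,1]*1000,1), 'heading of cradle y deg',90-np.degrees(np.arctan(k[0])))
print('far edge y', np.percentile(q[:,1],[99,99.8,100]), 'x max',np.percentile(q[:,0],[99,99.8]))
R=Ro.from_rotvec(o['eef_rot']).as_matrix(); T=(P-o['eef_pos'])@R*1000
m=(np.abs(T[...,1])<19)&(T[...,2]<-20)&(T[...,2]>-80)&(i.max(2)>60); q=T[m]; print('tube',len(q)); 
v,u=np.where(m); 
for s in range(-20,100,15):
    k=q[(abs(q[:,0]-s)<3)]; 
    if len(k)>5: print(s,np.round([k[:,1].min(),k[:,1].max(),np.percentile(k[:,2],2)],1))
print('x max',np.percentile(q[:,0],[99,99.9,100]))
# top camera: check
for nm,p in(('cup',(368.5,195.8)),):print(nm,onz('top',*p,.05))
E
```

```text
housing [ 259   41   37   33 1058] [ 520.7 -118.7] [33.  36.1] 84.92 z 0.0521
base [ 202   44   58  200 3297] [ 465.4 -221.8] [252.1  58. ] 85.13 z 0.0084
left edge x= [0.0849091  0.45616721] [431.3 431.9 432.5 433.  433.5 435.5 435.8 436.5 436.8 438.6 438.9 439.9
 440.7 441.5 442.4 443.9 443.8 445.3 446.7 446.9] heading of cradle y deg 85.1467077894252
far edge y [-0.09714075 -0.0959598  -0.09433701] x max [0.50137252 0.50361339]
tube 17333
-20 [-17.3  16.1 -61.4]
-5 [-18.6  17.3 -61.7]
10 [-19.   19.  -64.9]
25 [-15.3  14.  -59.4]
40 [-15.2  13.8 -59.5]
55 [-15.2  13.8 -59.3]
70 [-14.9  13.4 -59.2]
85 [-14.3  13.3 -58.6]
x max [87.75394823 89.05194754 89.29522985]
cup [ 0.49756279 -0.32966894  0.05      ]
```

Cradle origin is about (0.5095, −0.248) with its y axis at 85.1°. The housing and base fits agree to within 1 mm and the sizes match. I'll go above it first, then push against the plate.

```bash
cat >> h.py <<'E'
O=np.array([.5095,-.248]); H=np.radians(85.1); YC=np.array([np.cos(H),np.sin(H)]); XC=np.array([np.sin(H),-np.cos(H)])
def cw(x,y,z): return [*(O+XC*x/1000+YC*y/1000),z/1000]
def loc(p): d=np.array(p[:2])-O; return np.round([d@XC*1000,d@YC*1000,p[2]*1000],1)
E
python3 - <<'E'
from h import *
plan(cw(.7,-12.5,41.7),H-np.pi/2,8)
E
```

```text
{"travel":[-2,2,18],"twist":[0,0,0.01]},
{"travel":[-2,2,19],"twist":[0,0,0.01]},
{"travel":[-2,2,18],"twist":[0,0,0.01]},
{"travel":[-2,2,19],"twist":[0,0,0.01]},
{"travel":[-2,2,18],"twist":[0,0,0.01]},
{"travel":[-2,2,19],"twist":[0,0,0.01]},
{"travel":[-2,2,18],"twist":[0,0,0.01]},
{"travel":[-2.9,1.3,18.6],"twist":[0,0.003,0.007]},
max 18.6 0.007
```

send_rows --increments '[{"travel":[-2,2,18],"twist":[0,0,0.02]},{"travel":[-3,2,19],"twist":[0,0,0.02]},{"travel":[-3,2,18],"twist":[0,0,0.02]},{"travel":[-3,2,19],"twist":[0,0,0.01]},{"travel":[-3,2,18],"twist":[0,0,0.007]},{"travel":[-3,2,19],"twist":[0,0,0]},{"travel":[0,2,19],"twist":[0,0,0]},{"travel":[0,2,18],"twist":[0,0,0]},{"travel":[0,0,0],"twist":[0,0,0]},{"travel":[0,0,0],"twist":[0,0,0]}]'

```text
t: 12.27
eef_pos: [0.509, -0.2578, 0.0436]
eef_rot: [2.31, 2.129, -0.001]
force: [-4.5, -1.2, 18.0]
opening: 0.38
gripper_force: 75.8
```

```bash
python3 - <<'E'
from h import *
import pickle
c=cam('wrist'); i,d=vision.get_image('wrist'); o=st(); print(loc(o['eef_pos']),np.degrees(yaw(o)-H)+90)
P=pts('wrist',d,c); L=np.dstack([(P[...,:2]-O)@XC*1000,(P[...,:2]-O)@YC*1000,P[...,2]*1000])
m=(abs(L[...,2]-52)<4)&(abs(L[...,0])<30)&(L[...,1]>100)&(L[...,1]<160); q=L[m]; print('housing',m.sum(),np.percentile(q,[1,50,99],axis=0))
m=(abs(L[...,2]-95)<5)&(abs(L[...,0])<35)&(L[...,1]>60)&(L[...,1]<120); q=L[m]; print('plate+tube',m.sum(),np.percentile(q,[1,50,99],axis=0) if m.sum() else 0)
R=Ro.from_rotvec(o['eef_rot']).as_matrix()
# plate: points sticking sideways
m=(abs(L[...,0])>17.6)&(abs(L[...,0])<24)&(L[...,2]>60)&(L[...,2]<102)&(L[...,1]>60)&(L[...,1]<120); q=L[m]; print('plate',m.sum(),np.percentile(q,[1,50,99],axis=0) if m.sum() else 0)
cv2.imwrite('pics/w7.png',i)
E
```

```text
t 12.32 pos [ 0.5091 -0.2578  0.0437] rot [ 2.310e+00  2.129e+00 -1.000e-03] F [-5.1 -1.2 18.5] op 0.38 gf 75.8
[ 0.4 -9.8 43.7] 0.2285498465613074
housing 1573 [[-17.04201325 113.56757745  48.30732422]
 [  0.29780455 119.80952403  52.05211824]
 [ 17.75038358 127.07038129  53.83117839]]
plate+tube 1131 [[-19.91468658  79.69149086  92.21151979]
 [  2.81704073  83.38976518  97.96904139]
 [ 20.50780419  85.7831338   99.5546651 ]]
plate 261 [[-20.39301861  79.63116669  69.993265  ]
 [ 17.9829956   81.84711114  97.53537262]
 [ 21.08561557  85.4915599   99.66981552]]
```

18 N upward is unexpected. The glue bottle may be under the gripper's linkage, so I'll check where it is.

```bash
python3 - <<'E'
from h import *
import pickle
def LL(P): return np.dstack([(P[...,:2]-O)@XC*1000,(P[...,:2]-O)@YC*1000,P[...,2]*1000])
c,o,i,d=pickle.load(open('w6.pkl','rb')); L=LL(pts('wrist',d,c)); h=cv2.cvtColor(i,cv2.COLOR_BGR2HSV)
m=(h[...,0]>100)&(h[...,0]<125)&(h[...,1]>120)&(L[...,0]>20)&(L[...,0]<150)&(abs(L[...,1])<150); print('glue cap w6',m.sum(),np.percentile(L[m],[2,50,98],axis=0))
g=(L[...,2]>15)&(L[...,0]>34)&(L[...,0]<150)&(L[...,1]>-80)&(L[...,1]<120)&(L[...,2]<115); print(np.percentile(L[g],[2,50,98],axis=0))
i=cv2.imread('pics/w7.png')
c=cam('wrist'); i2,d=vision.get_image('wrist'); L=LL(pts('wrist',d,c)); h=cv2.cvtColor(i2,cv2.COLOR_BGR2HSV)
m=(h[...,0]>100)&(h[...,0]<125)&(h[...,1]>120)&(L[...,0]>20)&(L[...,0]<150)&(abs(L[...,1])<150); print('glue cap now',m.sum(),np.percentile(L[m],[2,50,98],axis=0) if m.sum() else 0)
o=ctrl.get_obs(); R=Ro.from_rotvec(o['eef_rot']).as_matrix(); P=pts('wrist',d,c); T=(P-o['eef_pos'])@R*1000
m=(np.abs(T[...,1])<16)&(T[...,2]<-40)&(T[...,2]>-80)&(i2.max(2)>60)&(T[...,0]>12); q=T[m]
for s in range(15,95,12):
    k=q[(abs(q[:,0]-s)<3)]
    if len(k)>5: print(s,np.round([k[:,1].min(),k[:,1].max(),np.percentile(k[:,2],2)],1))
print('end',np.percentile(q[:,0],99.5),'wt',np.round(o['wrist_torque'],2))
cv2.imwrite('pics/w8.png',cv2.resize(i2,(800,600),interpolation=3))
E
```

```text
glue cap w6 503 [[ 25.16537899 -11.04417422  10.88859739]
 [ 92.08876141   2.59426899  85.97647976]
 [103.82724623  19.51068828 312.55167169]]
[[ 83.63170441 -17.13717809  18.96770633]
 [ 91.87006572   2.62988023  61.61877435]
 [109.9520496   12.60892627 105.2469596 ]]
glue cap now 1781 [[ 32.2300867  -13.64199356  10.14237719]
 [ 92.69344688   2.7530798   82.67660847]
 [102.98832041  10.07189913 157.08333207]]
15 [-16.   14.4 -70.6]
27 [-15.5  13.6 -73.2]
39 [-16.   13.2 -75.9]
51 [-15.8  13.1 -78.6]
63 [-15.9  12.9 -79.9]
75 [-15.9  12.7 -79.9]
87 [-15.7  16.  -79.9]
end 95.12631620135282 wt [-0.23  1.1  -0.03]
```

View pics/w8.png

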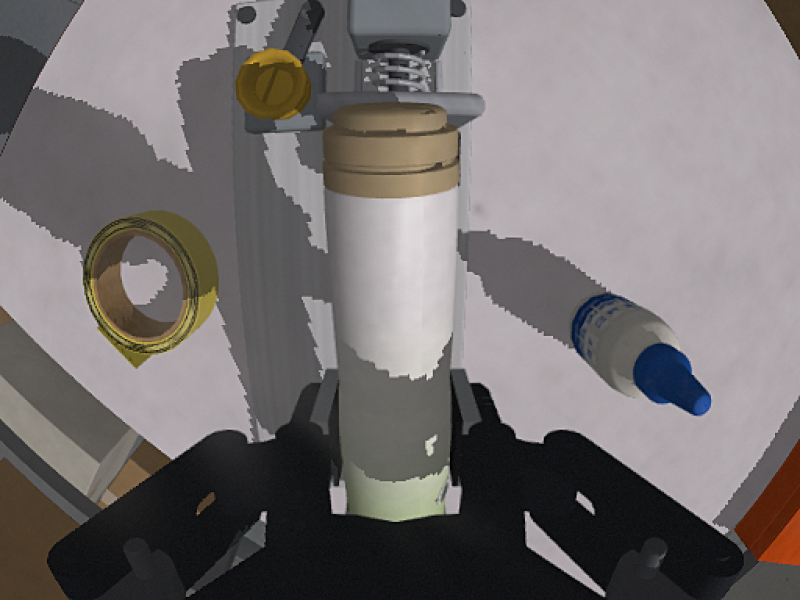

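The view shows the tube's +y end riding up on the push plate's top edge (335–450, 115), so the tube has pitched about 12° in the pads. I'll lift, back off, and level it by setting its −y end down gently on the cup's top.

send_rows --increments '[{"travel":[0,0,-15],"twist":[0,0,0]},{"travel":[0,0,-15],"twist":[0,0,0]},{"travel":[-6,0,0],"twist":[0,0,0]},{"travel":[-6,0,0],"twist":[0,0,0]},{"travel":[0,0,10],"twist":[0,0,0]},{"travel":[0,0,10],"twist":[0,0,0]},{"travel":[0,0,6],"twist":[0,0,0]},{"travel":[0,0,3],"twist":[0,0,0]},{"travel":[0,0,3],"twist":[0,0,0]},{"travel":[0,0,2],"twist":[0,0,0]}]' --squeeze 30

```text
t: 13.2
eef_pos: [0.5091, -0.2669, 0.0372]
eef_rot: [-2.305, -2.13, -0.002]
force: [-0.2, 4.5, 3.8]
opening: 0.381
gripper_force: 73.6
```

```bash
cat > chk.py <<'E'
from h import *
c=cam('wrist'); o=st(); i,d=vision.get_image('wrist'); print('tcp',loc(o['eef_pos']),np.degrees(yaw(o)-H)+90)
P=pts('wrist',d,c); L=np.dstack([(P[...,:2]-O)@XC*1000,(P[...,:2]-O)@YC*1000,P[...,2]*1000])
R=Ro.from_rotvec(o['eef_rot']).as_matrix(); T=(P-o['eef_pos'])@R*1000
for s in range(15,100,12):
    m=(abs(T[...,0]-s)<2.5)&(abs(T[...,1])<20)&(T[...,2]<-43)&(T[...,2]>-95)&(i.max(2)>40); k=T[m]; l=L[m]
    if len(k)>20: print(s,'y',np.round([k[:,1].min(),k[:,1].max()],1),'z',np.round(np.percentile(k[:,2],[2]),1),'loc x',np.round((l[:,0].min()+l[:,0].max())/2,1),'ly',np.round(np.median(l[:,1]),1))
m=(abs(T[...,1])<8)&(abs(T[...,2]+59)<6)&(i.max(2)>40)&(T[...,0]>12)&(T[...,0]<95); print('tube end lx',np.percentile(L[m][:,1],[99,100]))
m=(abs(L[...,2]-97)<4)&(abs(L[...,0])<30)&(L[...,1]>70)&(L[...,1]<120); q=L[m]; 
if m.sum()>10: print('plate',m.sum(),np.round(np.percentile(q,[1,50,99],axis=0),1).tolist())
import sys; cv2.imwrite(sys.argv[1],cv2.resize(i,(800,600),interpolation=3))
E
python3 chk.py pics/w9.png
```

```text
t 13.2 pos [ 0.5091 -0.2669  0.0372] rot [-2.305e+00 -2.130e+00 -2.000e-03] F [-0.2  4.5  3.8] op 0.381 gf 73.6
tcp [  1.3 -18.9  37.2] 0.37178557570614146
15 y [-20.  20.] z [-69.5] loc x 1.3 ly -4.3
27 y [-15.1  13.9] z [-70.5] loc x 0.6 ly 8.0
39 y [-15.7  13.9] z [-72.2] loc x 0.2 ly 20.0
51 y [-15.6  13.8] z [-73.9] loc x 0.2 ly 32.0
63 y [-15.1  13.5] z [-75.5] loc x 0.1 ly 44.0
75 y [-15.3  13.9] z [-77.3] loc x 0.1 ly 55.9
87 y [-14.6  13.2] z [-77.1] loc x 0.1 ly 67.8
99 y [-20.  20.] z [-61.9] loc x 0.7 ly 80.1Traceback (most recent call last):
  File "chk.py", line 8, in <module>
    m=(abs(T[...,1])<8)&(abs(T[...,2]+59)<6)&(i.max(2)>40)&(T[...,0]>12)&(T[...,0]<95); print('tube end lx',np.percentile(L[m][:,1],[99,100]))
                                                                                                            ~~~~~~~~~~~~~^^^^^^^^^^^^^^^^^^^^
    return _quantile_unchecked(
        a, q, axis, out, overwrite_input, method, keepdims, weights)
    return _ureduce(a,
                    func=_quantile_ureduce_func,
    ...<5 lines>...
                    overwrite_input=overwrite_input,
                    method=method)
    r = func(a, **kwargs)
    result = _quantile(arr,
                       quantiles=q,
    ...<2 lines>...
                       out=out,
                       weights=wgt)
    slices_having_nans = np.isnan(arr[-1, ...])
                                  ~~~^^^^^^^^^
IndexError: index -1 is out of bounds for axis 0 with size 0
```

send_rows --increments '[{"travel":[0,0,1],"twist":[0,0,0]},{"travel":[0,0,1],"twist":[0,0,0]},{"travel":[0,0,1],"twist":[0,0,0]},{"travel":[0,0,1],"twist":[0,0,0]},{"travel":[0,0,1],"twist":[0,0,0]},{"travel":[0,0,1],"twist":[0,0,0]},{"travel":[0,0,1],"twist":[0,0,0]},{"travel":[0,0,1],"twist":[0,0,0]},{"travel":[0,0,1],"twist":[0,0,0]},{"travel":[0,0,0],"twist":[0,0,0]}]' --squeeze 20

```text
t: 14.08
eef_pos: [0.5099, -0.2673, 0.0289]
eef_rot: [-2.306, -2.132, -0.002]
force: [0.5, 4.1, 6.5]
opening: 0.38
gripper_force: 73.8
```

```bash
sed -i "s/; print('tube end lx',.*$/; print('tube end ly',np.percentile(L[m][:,1],[99,100]) if m.any() else 0)/; s/abs(T\[...,2\]+59)<6/abs(T[...,2]+64)<9/" chk.py; python3 chk.py pics/w10.png
```

```text
t 14.08 pos [ 0.5099 -0.2673  0.0289] rot [-2.306e+00 -2.132e+00 -2.000e-03] F [0.5 4.1 6.5] op 0.38 gf 73.8
tcp [  2.1 -19.2  28.9] 0.39764727603159145
15 y [-19.9  19.9] z [-68.5] loc x 2.0 ly -4.5
27 y [-15.6  13.6] z [-68.1] loc x 0.9 ly 7.8
39 y [-15.7  13.4] z [-68.7] loc x 0.6 ly 19.7
51 y [-15.5  13.7] z [-69.2] loc x 0.8 ly 31.7
63 y [-15.2  13.7] z [-69.7] loc x 0.9 ly 43.7
75 y [-15.2  13.7] z [-70.] loc x 0.8 ly 55.7
87 y [-14.6  13.1] z [-69.9] loc x 0.7 ly 67.4
99 y [-20.   19.8] z [-70.1] loc x 1.2 ly 80.0
tube end ly [71.91403849 73.01051719]
plate 2544 [[-19.5, 70.2, 93.2], [0.7, 81.5, 97.7], [20.4, 85.7, 99.6]]
```

The tube is nearly level now. I'll go 1.5 mm more, raise it clear of the cup, then push +y against the plate.

send_rows --increments '[{"travel":[0,0,1],"twist":[0,0,0]},{"travel":[0,0,1],"twist":[0,0,0]},{"travel":[0,0,0],"twist":[0,0,0]},{"travel":[0,0,-4],"twist":[0,0,0.003]},{"travel":[0,-1,-4],"twist":[0,0,0.003]},{"travel":[2,0,0],"twist":[0,0,0]},{"travel":[4,0,0],"twist":[0,0,0]},{"travel":[4,0,0],"twist":[0,0,0]},{"travel":[3,0,0],"twist":[0,0,0]},{"travel":[3,0,0],"twist":[0,0,0]}]' --squeeze 70

```text
t: 14.97
eef_pos: [0.509, -0.2541, 0.0349]
eef_rot: [2.314, 2.122, -0.003]
force: [-1.6, -4.9, 0.8]
opening: 0.38
gripper_force: 73.4
```

```bash
python3 chk.py pics/w11.png
```

```text
t 14.97 pos [ 0.509  -0.2541  0.0349] rot [ 2.314  2.122 -0.003] F [-1.6 -4.9  0.8] op 0.38 gf 73.4
tcp [ 0.  -6.1 34.9] -0.06636563122549433
15 y [-20.   19.9] z [-68.8] loc x -0.0 ly 8.8
27 y [-15.5  13.6] z [-68.6] loc x -0.9 ly 21.2
39 y [-15.4  13.3] z [-69.3] loc x -1.0 ly 33.1
51 y [-15.6  13.7] z [-69.9] loc x -0.9 ly 45.1
63 y [-15.3  13.7] z [-70.6] loc x -0.7 ly 57.1
75 y [-15.5  13.5] z [-71.3] loc x -0.9 ly 69.0
87 y [-14.7  12.9] z [-71.3] loc x -0.8 ly 80.8
99 y [-19.9  19.9] z [-64.7] loc x 0.1 ly 91.9
tube end ly [88.32272634 89.08134369]
plate 2867 [[-19.2, 70.4, 93.6], [0.6, 88.5, 98.0], [20.1, 93.5, 100.9]]
```

send_rows --increments '[{"travel":[0,0,0],"twist":[0,-0.02,0]},{"travel":[1,0,0],"twist":[0,-0.02,0]},{"travel":[1,0.5,0],"twist":[0,-0.015,0]},{"travel":[2,0,0],"twist":[0,0,0]},{"travel":[2,0,0],"twist":[0,0,0]},{"travel":[2,0,0],"twist":[0,0,0]},{"travel":[2,0,0],"twist":[0,0,0]},{"travel":[2,0,0],"twist":[0,0,0]},{"travel":[0,0,0],"twist":[0,0,0]},{"travel":[0,0,0],"twist":[0,0,0]}]'

```text
t: 15.85
eef_pos: [0.5113, -0.2434, 0.035]
eef_rot: [2.286, 2.094, -0.065]
force: [-1.9, -7.4, 2.2]
opening: 0.38
gripper_force: 73.5
```

```bash
cat >> chk.py <<'E'
m=(abs(L[...,0])>17.8)&(abs(L[...,0])<22)&(L[...,2]>85)&(L[...,2]<102)&(L[...,1]>70)&(L[...,1]<125); q=L[m]
for s in(-1,1):
    k=q[q[:,0]*s>0]; print('plate side',s,len(k),np.round(np.percentile(k[:,1],[1,50,99]),1) if len(k) else '')
m=(abs(L[...,0])<10)&(L[...,1]>75)&(L[...,1]<130)&(L[...,2]>55)
for y in range(84,116,2):
    k=L[m&(abs(L[...,1]-y)<1)]; print((y,round(float(np.percentile(k[:,2],90)))) if len(k) else '',end=' ')
print()
E
python3 chk.py pics/w12.png
```

```text
t 15.85 pos [ 0.5113 -0.2434  0.035 ] rot [ 2.286  2.094 -0.065] F [-1.9 -7.4  2.2] op 0.38 gf 73.5
tcp [ 1.4  4.8 35. ] -0.11003564132229826
15 y [-19.8  20. ] z [-69.] loc x 1.4 ly 23.3
27 y [-15.5  13.8] z [-69.] loc x 0.5 ly 35.7
39 y [-15.6  13.8] z [-70.] loc x 0.4 ly 47.6
51 y [-15.7  13.8] z [-70.9] loc x 0.4 ly 59.7
63 y [-15.2  13.7] z [-71.6] loc x 0.6 ly 71.7
75 y [-15.6  13.4] z [-72.6] loc x 0.3 ly 83.7
87 y [-15.2  13. ] z [-72.7] loc x 0.4 ly 95.4
99 y [-20.   19.2] z [-69.7] loc x 1.1 ly 105.7
tube end ly [102.95854023 103.6510742 ]
plate 6173 [[-18.5, 70.4, 93.4], [0.5, 94.0, 98.3], [19.4, 106.2, 101.0]]
plate side -1 102 [100.6 103.  106.2]
plate side 1 151 [100.5 103.1 106.2]
(84, 102) (86, 102) (88, 102) (90, 102) (92, 200) (94, 102) (96, 102) (98, 100) (100, 99) (102, 99) (104, 99) (106, 99)
```

Travel is about 20.5 mm with 7.4 N, which matches the spring. I'll push 2 mm more, then lower.

send_rows --increments '[{"travel":[2,-0.5,0],"twist":[0,0,0]},{"travel":[0,-0.5,0],"twist":[0,0,0]},{"travel":[0.2,0,3],"twist":[0,0,0]},{"travel":[0.2,0,4],"twist":[0,0,0]},{"travel":[0.2,0,4],"twist":[0,0,0]},{"travel":[0.2,0,4],"twist":[0,0,0]},{"travel":[0.2,0,4],"twist":[0,0,0]},{"travel":[0.2,0,4],"twist":[0,0,0]},{"travel":[0,0,0],"twist":[0,0,0]},{"travel":[0,0,0],"twist":[0,0,0]}]'

```text
t: 16.73
eef_pos: [0.5115, -0.2422, 0.0119]
eef_rot: [2.285, 2.091, -0.064]
force: [-1.2, -6.4, 1.7]
opening: 0.378
gripper_force: 73.5
```

```bash
python3 chk.py pics/w13.png
```

```text
t 16.73 pos [ 0.5115 -0.2422  0.0119] rot [ 2.285  2.091 -0.064] F [-1.2 -6.4  1.7] op 0.378 gf 73.5
tcp [ 1.5  6.  11.9] -0.17663310340088856
15 y [-19.9  19.9] z [-69.1] loc x 1.3 ly 24.6
27 y [-15.5  13.5] z [-69.1] loc x 0.3 ly 37.0
39 y [-15.4  13.9] z [-69.9] loc x 0.6 ly 48.9
51 y [-15.7  13.7] z [-70.9] loc x 0.4 ly 60.9
63 y [-15.3  13.7] z [-71.6] loc x 0.7 ly 73.0
75 y [-15.2  13.3] z [-72.3] loc x 0.5 ly 84.9
87 y [-14.6  13.1] z [-72.6] loc x 0.8 ly 96.7
99 y [-19.1  18.2] z [-90.8] loc x 1.0 ly 107.8
tube end ly [101.69877857 102.06499049]
plate 3512 [[-19.4, 101.8, 93.8], [0.4, 104.4, 97.9], [20.4, 107.8, 99.7]]
plate side -1 162 [101.8 104.5 107.7]
plate side 1 260 [101.8 104.2 107.7]
(84, 79) (86, 79) (88, 79) (90, 79) (92, 176) (94, 79) (96, 79) (98, 77) (100, 76) (102, 98) (104, 99) (106, 99) (108, 98)
```

send_rows --increments '[{"travel":[0.2,0,4],"twist":[0,0,0]},{"travel":[0.2,0,4],"twist":[0,0,0]},{"travel":[0.2,0,4],"twist":[0,0,0]},{"travel":[0.2,0,4],"twist":[0,0,0]},{"travel":[0.2,0,4],"twist":[0,0,0]},{"travel":[0.2,0,3],"twist":[0,0,0]},{"travel":[0.1,0,2],"twist":[0,0,0]},{"travel":[0,0,1],"twist":[0,0,0]},{"travel":[0,0,0],"twist":[0,0,0]},{"travel":[0,0,0],"twist":[0,0,0]}]'

```text
t: 17.62
eef_pos: [0.5115, -0.2423, -0.014]
eef_rot: [2.285, 2.091, -0.064]
force: [-0.7, -8.0, 2.6]
opening: 0.383
gripper_force: 73.6
```

```bash
python3 chk.py pics/w14.png
```

```text
t 17.62 pos [ 0.5115 -0.2423 -0.014 ] rot [ 2.285  2.091 -0.064] F [-0.7 -8.   2.6] op 0.383 gf 73.6
tcp [  1.5   5.8 -14. ] -0.1830227455361495
15 y [-20.  20.] z [-69.1] loc x 1.4 ly 24.5
27 y [-15.4  13.5] z [-69.] loc x 0.5 ly 36.7
39 y [-15.7  13.7] z [-70.3] loc x 0.5 ly 48.8
51 y [-15.7  13.6] z [-70.9] loc x 0.5 ly 60.8
63 y [-15.3  13.7] z [-71.7] loc x 0.7 ly 72.8
75 y [-15.4  20. ] z [-72.7] loc x 3.9 ly 84.8
87 y [-14.9  13. ] z [-72.7] loc x 0.6 ly 96.5
tube end ly [101.5573075  101.82933242]
plate 90 [[-17.6, 101.4, 93.0], [1.9, 101.7, 93.3], [19.3, 101.9, 93.6]]
plate side -1 28 [101.6 101.8 102.1]
plate side 1 52 [101.4 101.7 102. ]
    (92, 151)     (102, 91)
```

The tube is down with its axis at about 36 mm. I'll slide it −y into the cup with the spring, then open gently.

send_rows --increments '[{"travel":[0,0,1],"twist":[0,0,0]},{"travel":[-2,0,0],"twist":[0,0,0]},{"travel":[-2,0,0],"twist":[0,0,0]},{"travel":[-2,0,0],"twist":[0,0,0]},{"travel":[-2,0,0],"twist":[0,0,0]},{"travel":[-2,0,0],"twist":[0,0,0]},{"travel":[-2,0,0.5],"twist":[0,0,0]},{"travel":[0,0,0],"twist":[0,0,0]},{"travel":[0,0,0],"twist":[0,0,0]},{"travel":[0,0,0],"twist":[0,0,0]}]'

```text
t: 18.5
eef_pos: [0.5106, -0.2529, -0.015]
eef_rot: [2.286, 2.093, -0.063]
force: [0.3, -5.3, 1.2]
opening: 0.381
gripper_force: 73.5
```

```bash
python3 chk.py pics/w15.png
```

```text
t 18.5 pos [ 0.5106 -0.2529 -0.015 ] rot [ 2.286  2.093 -0.063] F [ 0.3 -5.3  1.2] op 0.381 gf 73.5
tcp [  1.5  -4.8 -15. ] -0.13641984688460695
15 y [-19.9  20. ] z [-69.2] loc x 1.3 ly 13.7
27 y [-15.4  13.8] z [-69.1] loc x 0.6 ly 26.1
39 y [-15.3  13.9] z [-70.] loc x 0.7 ly 38.0
51 y [-15.7  13.8] z [-70.7] loc x 0.5 ly 50.0
63 y [-15.4  13.6] z [-71.5] loc x 0.6 ly 62.1
75 y [-15.2  13.3] z [-72.3] loc x 0.5 ly 74.0
87 y [-14.8  13.1] z [-72.4] loc x 0.6 ly 85.8
tube end ly [90.88831314 91.24930754]
plate side -1 23 [90.8 91.1 91.5]
plate side 1 51 [90.7 91.  91.7]
   (90, 91) (92, 91)
```

send_rows --increments '[{"travel":[0,0,0],"twist":[0,0,0]},{"travel":[0,0,0],"twist":[0,0,0]},{"travel":[0,0,0],"twist":[0,0,0]},{"travel":[0,0,0],"twist":[0,0,0]},{"travel":[0,0,0],"twist":[0,0,0]},{"travel":[0,0,-10],"twist":[0,0,0]},{"travel":[-1,0,-30],"twist":[0,0.015,0]},{"travel":[-1,0,-40],"twist":[0,0.02,0]},{"travel":[-1,0,-40],"twist":[0,0.02,0]},{"travel":[0,0,-40],"twist":[0,0,0]}]' --hand 0.62

```text
t: 19.38
eef_pos: [0.5084, -0.2501, 0.1466]
eef_rot: [-2.317, -2.121, 0.0]
force: [0.4, -1.5, 0.3]
opening: 0.623
gripper_force: 0.0
```

send_rows --increments '[{"travel":[0,0,-30],"twist":[0,0,0]},{"travel":[0,0,-30],"twist":[0,0,0]},{"travel":[0,0,0],"twist":[0,0,0]},{"travel":[0,0,0],"twist":[0,0,0]},{"travel":[0,0,0],"twist":[0,0,0]},{"travel":[0,0,0],"twist":[0,0,0]},{"travel":[0,0,0],"twist":[0,0,0]},{"travel":[0,0,0],"twist":[0,0,0]},{"travel":[0,0,0],"twist":[0,0,0]},{"travel":[0,0,0],"twist":[0,0,0]}]'

```text
t: 20.22
eef_pos: [0.509, -0.2493, 0.2037]
eef_rot: [-2.314, -2.123, 0.001]
force: [0.6, 0.2, 0.6]
opening: 0.621
gripper_force: 0.0
```

```bash
python3 - <<'E'
from h import *
import pickle
o=st(); c=cam('wrist'); i,d=vision.get_image('wrist'); pickle.dump((c,o,i,d),open('w16.pkl','wb')); cv2.imwrite('pics/w16.png',cv2.resize(i,(800,600),interpolation=3))
P=pts('wrist',d,c); L=np.dstack([(P[...,:2]-O)@XC*1000,(P[...,:2]-O)@YC*1000,P[...,2]*1000])
for y in range(-110,100,6):
    m=(abs(L[...,1]-y)<1.5)&(abs(L[...,0])<19)&(L[...,2]>12)&(L[...,2]<110); k=L[m]
    if len(k)>5: print(y,np.round([k[:,0].min(),k[:,0].max(),np.percentile(k[:,2],95)],1),end=' | ')
m=(abs(L[...,2]-97)<4)&(abs(L[...,0])<24)&(L[...,1]>70)&(L[...,1]<120); q=L[m]; print('\nplate',m.sum(),np.percentile(q,[1,99],axis=0) if m.any() else 0)
h=cv2.cvtColor(i,cv2.COLOR_BGR2HSV); m=(h[...,0]>12)&(h[...,0]<30)&(h[...,1]>120)&(L[...,0]<-25)&(L[...,0]>-75)&(L[...,1]>80)&(L[...,1]<125); print('brass',m.sum(),np.percentile(L[m],[2,50,98],axis=0) if m.any() else 0)
v,u=np.where(m); print(u.min(),u.max(),v.min(),v.max())
E
```

```text
t 20.22 pos [ 0.509  -0.2493  0.2037] rot [-2.314e+00 -2.123e+00  1.000e-03] F [0.6 0.2 0.6] op 0.621 gf 0.0
-98 [-18.   18.   61.2] | -92 [-18.2  18.2  60.2] | -86 [-18.1  18.1  60.2] | -80 [-18.   18.9  59.7] | -74 [-15.9  15.9  52.1] | -68 [-15.8  15.8  52.8] | -62 [-17.1  15.7  53. ] | -56 [-17.1  15.6  53.3] | -50 [-16.9  15.4  52.8] | -44 [-16.7  16.8  52.9] | -38 [-16.7  16.6  52.9] | -32 [-16.6  16.4  53.1] | -26 [-16.5  16.3  53.8] | -20 [-16.4  16.2  53. ] | -14 [-16.3  16.1  53.6] | -8 [-16.3  16.   53.6] | -2 [-16.2  16.   53.6] | 4 [-16.2  16.   52.9] | 10 [-14.9  14.7  52.8] | 16 [-14.9  14.6  52.4] | 22 [-18.4  17.   52.3] | 28 [-18.3  18.2  52.5] | 34 [-18.3  18.1  52.1] | 40 [-18.3  18.1  52. ] | 46 [-18.2  18.   52. ] | 52 [-18.2  18.   52.2] | 58 [-18.1  17.9  52.4] | 64 [-16.9  17.9  52.7] | 70 [-17.8  18.9  52.3] | 76 [-17.8  18.8  52.2] | 82 [-19.   18.9  52. ] | 88 [-19.   18.9  98.3] | 94 [-18.5  18.8  98.9] | 
plate 272 [[-20.24882183  88.43846054  95.46194746]
 [ 20.216178    93.26346675  99.67232633]]
brass 471 [[-60.13321209  87.61712034  26.36792436]
 [-48.53109413 100.27107216  38.19038885]
 [-35.33014651 112.35888766  41.38703888]]
199 223 73 97
```

The tube is seated: top at 52–53 mm all along, its end inside the cup, plate travel 8.4 mm. The screw measures (−47.7, 100.0) in the cradle frame, against (−48, 100) expected. Now over to the stand.

```bash
python3 - <<'E'
from h import *
plan([.475,.09,.26],0,10)
E
```

```text
{"travel":[34,-6,-6],"twist":[0,0,-0.01]},
{"travel":[34,-6,-6],"twist":[0,0,-0.01]},
{"travel":[34,-6,-6],"twist":[0,0,-0.01]},
{"travel":[34,-5,-5],"twist":[0,0,-0.01]},
{"travel":[33,-5,-6],"twist":[0,0,-0.01]},
{"travel":[34,-5,-5],"twist":[0,0,-0.01]},
{"travel":[34,-4,-6],"twist":[0,0,-0.01]},
{"travel":[33,-4,-5],"twist":[0,0,-0.01]},
{"travel":[34,-4,-6],"twist":[0,0,0]},
{"travel":[33.5,-3.5,-5.1],"twist":[-0.001,0,-0.006]},
max 33.5 0.006
```

send_rows --increments '[{"travel":[34,-6,-6],"twist":[0,0,-0.01]},{"travel":[34,-6,-6],"twist":[0,0,-0.01]},{"travel":[34,-6,-6],"twist":[0,0,-0.01]},{"travel":[34,-5,-5],"twist":[0,0,-0.01]},{"travel":[33,-5,-6],"twist":[0,0,-0.01]},{"travel":[34,-5,-5],"twist":[0,0,-0.01]},{"travel":[34,-4,-6],"twist":[0,0,-0.01]},{"travel":[33,-4,-5],"twist":[0,0,-0.01]},{"travel":[34,-4,-6],"twist":[0,0,0]},{"travel":[33,-4,-5],"twist":[0,0,0]}]' --hand 0.5

```text
t: 21.1
eef_pos: [0.4742, 0.0912, 0.2608]
eef_rot: [2.228, 2.215, 0.001]
force: [0.2, 0.0, -0.5]
opening: 0.5
gripper_force: 0.0
```

send_rows --increments '[{"travel":[0,0,0],"twist":[0,0,0]},{"travel":[0,0,0],"twist":[0,0,0]},{"travel":[0,0,0],"twist":[0,0,0]},{"travel":[0,0,0],"twist":[0,0,0]},{"travel":[0,0,0],"twist":[0,0,0]},{"travel":[0,0,0],"twist":[0,0,0]},{"travel":[0,0,0],"twist":[0,0,0]},{"travel":[0,0,0],"twist":[0,0,0]},{"travel":[0,0,0],"twist":[0,0,0]},{"travel":[0,0,0],"twist":[0,0,0]}]'

```text
t: 21.93
eef_pos: [0.4746, 0.0894, 0.2603]
eef_rot: [2.228, 2.214, -0.0]
force: [-0.2, 0.5, -0.1]
opening: 0.497
gripper_force: 0.0
```

```bash
python3 - <<'E'
from h import *
import pickle
o=st(); c=cam('wrist'); i,d=vision.get_image('wrist'); pickle.dump((c,o,i,d),open('w17.pkl','wb'))
P=pts('wrist',d,c); near=(P[...,2]>.108)&(P[...,2]<.135)&(abs(P[...,0]-.5)<.07)&(abs(P[...,1]-.09)<.12)
n,L,S,C=cv2.connectedComponentsWithStats(near.astype(np.uint8))
for j in range(1,n):
    if S[j,4]>40:
        q=P[L==j]; r=cv2.minAreaRect((q[:,:2]*1000).astype(np.float32)); hull=cv2.convexHull((q[:,:2]*1000).astype(np.float32))
        print(S[j],np.round(r[0],1),np.round(r[1],1),round(r[2],1),'fill',round(cv2.contourArea(hull)/(r[1][0]*r[1][1]),2),'z',np.round(np.percentile(q[:,2],[5,50,95]),4))
        us=S[j]
s=np.argwhere(near); a,b=s.min(0)-30,s.max(0)+30; print(a,b)
cr=i[max(a[0],0):b[0],max(a[1],0):b[1]]; k=min(800/cr.shape[1],600/cr.shape[0]); cv2.imwrite('pics/w17c.png',cv2.resize(cr,None,fx=k,fy=k,interpolation=2))
E
```

```text
t 21.93 pos [0.4746 0.0894 0.2603] rot [ 2.228  2.214 -0.   ] F [-0.2  0.5 -0.1] op 0.497 gf 0.0
[259 114  23  22 390] [491.7 147. ] [22. 22.] 33.1 fill 0.8 z [0.1223 0.1291 0.1312]
[269 164  28  30 511] [505.7  89. ] [22.4 22.8] 45.5 fill 0.93 z [0.1139 0.1299 0.1317]
[283 215  21  23 367] [519.7  31.9] [22.7 22.9] 69.2 fill 0.79 z [0.1107 0.1237 0.1261]
[ 84 229] [267 333]
```

View pics/w17c.png

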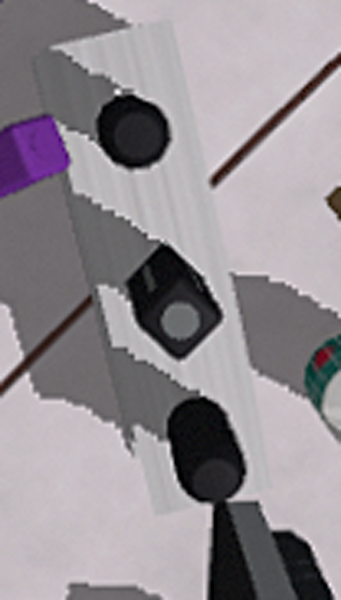

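Candidates in the wrist image are (270,125) round, (283,179) square and (293,226) round. The crop confirms the middle one is the black square handle: fill 0.93, 22.4×22.8 mm, flats at 45.5°. So I grasp the middle one at (0.5057, 0.0890).

```bash
python3 - <<'E'
from h import *
import pickle
r=np.radians
plan([.5057,.0890,.19],r(45.5),8); plan([.5057,.0890,.056],r(45.5),7,([.5057,.0890,.19],r(45.5)))
# dog angle from w16
c,o,i,d=pickle.load(open('w16.pkl','rb')); P=pts('wrist',d,c); L=np.dstack([(P[...,:2]-O)@XC*1000,(P[...,:2]-O)@YC*1000,P[...,2]*1000])
x=L[...,0]+48; y=L[...,1]-100; rr=np.hypot(x,y); m=(rr<45)&(rr>13)&(i.max(2)<75)&(L[...,2]<32)&(L[...,2]>16)&(y>5); n,Lb,S,C=cv2.connectedComponentsWithStats(m.astype(np.uint8)); print(S[1:,4])
j=1+S[1:,4].argmax(); k=Lb==j; print('dog ang',np.median(np.arctan2(x[k],y[k])), np.arctan2(x[k].mean(),y[k].mean()),rr[k].max(),np.median(L[...,2][k]))
E
```

```text
{"travel":[0,4,9],"twist":[0,0,-0.1]},
{"travel":[0,4,9],"twist":[0,0,-0.1]},
{"travel":[-1,4,9],"twist":[0,0,-0.1]},
{"travel":[-1,4,9],"twist":[0,0,-0.1]},
{"travel":[-2,3,9],"twist":[0,0,-0.1]},
{"travel":[-2,3,8],"twist":[0,0,-0.1]},
{"travel":[-2,3,9],"twist":[0,0,-0.1]},
{"travel":[-2.5,3.3,8.3],"twist":[0,0,-0.1]},
max 8.3 0.1
{"travel":[0,0,19],"twist":[0,0,0]},
{"travel":[0,0,19],"twist":[0,0,0]},
{"travel":[0,0,19],"twist":[0,0,0]},
{"travel":[0,0,19],"twist":[0,0,0]},
{"travel":[0,0,19],"twist":[0,0,0]},
{"travel":[0,0,20],"twist":[0,0,0]},
{"travel":[0,0,19],"twist":[0,0,0]},
max 19.0 0.0
[226  27  10]
dog ang 0.4556248207116196 0.49339550878783 40.10035397836339 26.388270738736853
```

send_rows --increments '[{"travel":[0,4,9],"twist":[0,0,-0.1]},{"travel":[0,4,9],"twist":[0,0,-0.1]},{"travel":[-1,4,9],"twist":[0,0,-0.1]},{"travel":[-1,4,9],"twist":[0,0,-0.1]},{"travel":[-2,3,9],"twist":[0,0,-0.1]},{"travel":[-2,3,8],"twist":[0,0,-0.1]},{"travel":[-2,3,9],"twist":[0,0,-0.1]},{"travel":[-2,3,8],"twist":[0,0,-0.1]},{"travel":[0,0,0],"twist":[0,0,0]},{"travel":[0,0,0],"twist":[0,0,0]}]'

```text
t: 22.82
eef_pos: [0.505, 0.0892, 0.19]
eef_rot: [-1.193, -2.905, 0.001]
force: [-0.6, -0.0, 0.5]
opening: 0.503
gripper_force: 0.0
```

```bash
python3 - <<'E'
from h import *
c=cam('wrist'); o=st(); i,d=vision.get_image('wrist')
P=pts('wrist',d,c); near=(P[...,2]>.112)&(P[...,2]<.135)&(np.hypot(P[...,0]-.506,P[...,1]-.089)<.025)
q=P[near]; r=cv2.minAreaRect((q[:,:2]*1000).astype(np.float32)); print(len(q),np.round(r[0],1),np.round(r[1],1),r[2],np.degrees(yaw(o)))
R=Ro.from_rotvec(o['eef_rot']).as_matrix(); print('in tool',R.T@(np.array([r[0][0]/1000,r[0][1]/1000,.1])-o['eef_pos'])*1000)
E
```

```text
t 22.82 pos [0.505  0.0892 0.19  ] rot [-1.193e+00 -2.905e+00  1.000e-03] F [-0.6 -0.   0.5] op 0.503 gf 0.0
791 [506.   88.6] [22.1 22.9] 47.581756591796875 45.33938718241002
in tool [-1.18655573  0.45676659 90.03591024]
```

send_rows --increments '[{"travel":[-1,0.5,19],"twist":[0,0,-0.02]},{"travel":[0,0,19],"twist":[0,0,0]},{"travel":[0,0,19],"twist":[0,0,0]},{"travel":[0,0,19],"twist":[0,0,0]},{"travel":[0,0,19],"twist":[0,0,0]},{"travel":[0,0,19],"twist":[0,0,0]},{"travel":[0,0,15],"twist":[0,0,0]},{"travel":[0,0,5],"twist":[0,0,0]},{"travel":[0,0,0],"twist":[0,0,0]},{"travel":[0,0,0],"twist":[0,0,0]}]'

```text
t: 23.7
eef_pos: [0.5067, 0.089, 0.0569]
eef_rot: [1.161, 2.918, 0.0]
force: [-1.2, -0.6, 0.3]
opening: 0.497
gripper_force: 0.0
```

send_rows --increments '[{"travel":[0,0,0],"twist":[0,0,0]},{"travel":[0,0,0],"twist":[0,0,0]},{"travel":[0,0,0],"twist":[0,0,0]},{"travel":[0,0,0],"twist":[0,0,0]},{"travel":[0,0,0],"twist":[0,0,0]},{"travel":[0,0,0],"twist":[0,0,0]},{"travel":[0,0,0],"twist":[0,0,0]},{"travel":[0,0,0],"twist":[0,0,0]},{"travel":[0,0,0],"twist":[0,0,0]},{"travel":[0,0,0],"twist":[0,0,0]}]' --hand 0 --squeeze 60

```text
t: 24.53
eef_pos: [0.5071, 0.0891, 0.0575]
eef_rot: [1.16, 2.918, 0.002]
force: [-0.4, -0.6, 6.5]
opening: 0.249
gripper_force: 58.9
```

Gripped at opening 0.249, about 21 mm. Lifting straight up and looking at the blade.

send_rows --increments '[{"travel":[0,0,-4],"twist":[0,0,0]},{"travel":[0,0,-10],"twist":[0,0,0]},{"travel":[0,0,-15],"twist":[0,0,0]},{"travel":[0,0,-20],"twist":[0,0,0]},{"travel":[0,0,-20],"twist":[0,0,0]},{"travel":[0,0,-20],"twist":[0,0,0]},{"travel":[0,0,-20],"twist":[0,0,0]},{"travel":[0,0,-20],"twist":[0,0,0]},{"travel":[0,0,0],"twist":[0,0,0]},{"travel":[0,0,0],"twist":[0,0,0]}]'

```text
t: 25.37
eef_pos: [0.5068, 0.0892, 0.1867]
eef_rot: [1.16, 2.917, 0.003]
force: [-0.4, -0.7, -1.1]
opening: 0.256
gripper_force: 58.7
```

```bash
cat > drv.py <<'E'
from h import *
import sys
c=cam('wrist'); o=st(); i,d=vision.get_image('wrist'); cv2.imwrite(sys.argv[1],i)
P=pts('wrist',d,c); R=Ro.from_rotvec(o['eef_rot']).as_matrix(); T=(P-o['eef_pos'])@R*1000
print('yaw',np.degrees(yaw(o)))
for z in range(-35,70,5):
    m=(abs(T[...,2]-z)<2.5)&(abs(T[...,1])<18)&(abs(T[...,0])<18); k=T[m]
    if len(k)>3: print(z,len(k),'x',np.round(np.percentile(k[:,0],[2,98]),1),'y',np.round([k[:,1].min(),k[:,1].max()],1))
E
python3 drv.py pics/w18.png
```

```text
t 25.37 pos [0.5068 0.0892 0.1867] rot [1.16  2.917 0.003] F [-0.4 -0.7 -1.1] op 0.256 gf 58.7
yaw 46.64330244147303
-35 313 x [ 9.5 12.9] y [-17.8  17.9]
-30 211 x [ 9.8 12.9] y [-16.2  17.6]
-25 133 x [10.  11.8] y [-10.7  11.3]
-20 137 x [ 9.6 11.8] y [-10.4  11.2]
-15 83 x [ 9.  11.9] y [-10.5  11.4]
5 26 x [2.7 4.5] y [-3.1  3.3]
10 37 x [1.9 4.4] y [-3.2  4. ]
15 32 x [1.2 4.5] y [-3.3  4.1]
20 41 x [1.4 4.4] y [-4.1  4.8]
25 48 x [-1.4  4.5] y [-5.7  5.6]
30 22 x [1.5 4.1] y [-5.8  5.7]
35 30 x [1.4 2.3] y [-5.2  5.9]
40 32 x [1.4 2.2] y [-5.3  5.9]
```

The blade's width runs along tool y (±5.8 mm) and its tip is at tool z ≈ +41.5 mm. Both match the 55 mm shank and 12 mm blade. Planning the move to above the screw.

```bash
python3 - <<'E'
from h import *
import pickle
S=cw(-48,100,0); print('screw',S,np.degrees(H-.3))
p=np.array(S)+[0,0,.19]; plan(p,H-.30,11)
plan(np.array(S)+[0,0,.095],H-.30,5,(p,H-.30))
# slot from w16: brass V vs position
c,o,i,d=pickle.load(open('w16.pkl','rb'))
for k,(x,y) in enumerate([(-48,100)]):
    pass
# rectify head plane z=33mm at 0.5mm from w16, darkest line through centre
g=cv2.cvtColor(i,cv2.COLOR_BGR2GRAY).astype(np.float32)
best=[]
for a in np.arange(-.2,.8,.05):
    v=[]
    for s in np.arange(-6,6.1,.5):
        for off in(0,):
            u,w=proj('wrist',cw(-48+s*np.sin(a),100+s*np.cos(a),33),c); v.append(cv2.getRectSubPix(g,(1,1),(u,w))[0,0])
    best.append((round(a,2),round(float(np.mean(v)),1)))
print(best)
E
```

```text
screw [np.float64(0.4702171180965732), np.float64(-0.1442654580703157), 0.0] 67.9112661460753
{"travel":[-12,-18,0],"twist":[0,0,-0.03]},
{"travel":[-12,-18,0],"twist":[0,0,-0.03]},
{"travel":[-11,-18,0],"twist":[0,0,-0.03]},
{"travel":[-11,-19,-1],"twist":[0,0,-0.04]},
{"travel":[-10,-19,0],"twist":[0,0,-0.03]},
{"travel":[-9,-19,-1],"twist":[0,0,-0.04]},
{"travel":[-8,-20,0],"twist":[0,0,-0.03]},
{"travel":[-8,-20,-1],"twist":[0,0,-0.04]},
{"travel":[-7,-20,0],"twist":[0,0,-0.03]},
{"travel":[-6,-20,-1],"twist":[0,0,-0.04]},
{"travel":[-6.1,-21.2,-0.5],"twist":[0,0,-0.031]},
max 21.2 0.031
{"travel":[0,0,19],"twist":[0,0,0]},
{"travel":[0,0,19],"twist":[0,0,0]},
{"travel":[0,0,19],"twist":[0,0,0]},
{"travel":[0,0,19],"twist":[0,0,0]},
{"travel":[0,0,19],"twist":[0,0,0]},
max 19.0 0.0
[(np.float64(-0.2), 72.0), (np.float64(-0.15), 69.2), (np.float64(-0.1), 67.3), (np.float64(-0.05), 67.1), (np.float64(-0.0), 67.1), (np.float64(0.05), 67.0), (np.float64(0.1), 67.0), (np.float64(0.15), 67.4), (np.float64(0.2), 67.8), (np.float64(0.25), 68.4), (np.float64(0.3), 68.9), (np.float64(0.35), 69.3), (np.float64(0.4), 69.6), (np.float64(0.45), 69.9), (np.float64(0.5), 70.3), (np.float64(0.55), 70.9), (np.float64(0.6), 71.9), (np.float64(0.65), 73.2), (np.float64(0.7), 74.7), (np.float64(0.75), 76.3)]
```

send_rows --increments '[{"travel":[-12,-18,0],"twist":[0,0,-0.03]},{"travel":[-12,-18,0],"twist":[0,0,-0.03]},{"travel":[-11,-18,0],"twist":[0,0,-0.03]},{"travel":[-11,-19,0],"twist":[0,0,-0.04]},{"travel":[-10,-19,0],"twist":[0,0,-0.03]},{"travel":[-9,-19,0],"twist":[0,0,-0.04]},{"travel":[-8,-20,0],"twist":[0,0,-0.03]},{"travel":[-8,-20,0],"twist":[0,0,-0.04]},{"travel":[-7,-20,0],"twist":[0,0,-0.03]},{"travel":[-6,-20,0],"twist":[0,0,-0.04]}]'

```text
t: 26.25
eef_pos: [0.472, -0.1233, 0.1839]
eef_rot: [-0.647, -3.071, 0.0]
force: [1.7, 0.5, 0.3]
opening: 0.25
gripper_force: 58.6
```

send_rows --increments '[{"travel":[-6,-21,0],"twist":[0,0,-0.03]},{"travel":[0,0,15],"twist":[0,0,0]},{"travel":[0,0,20],"twist":[0,0,0]},{"travel":[0,0,20],"twist":[0,0,0]},{"travel":[0,0,15],"twist":[0,0,0]},{"travel":[0,0,0],"twist":[0,0,0]},{"travel":[0,0,0],"twist":[0,0,0]},{"travel":[0,0,0],"twist":[0,0,0]},{"travel":[0,0,0],"twist":[0,0,0]},{"travel":[0,0,0],"twist":[0,0,0]}]'

```text
t: 27.08
eef_pos: [0.4712, -0.1443, 0.1161]
eef_rot: [0.603, 3.081, -0.0]
force: [-0.4, 0.0, -0.7]
opening: 0.245
gripper_force: 58.7
```

```bash
cat > scr.py <<'E'
from h import *
import pickle
c=cam('wrist'); o=st(); i,d=vision.get_image('wrist'); pickle.dump((c,o,i,d),open('w19.pkl','wb')); R=Ro.from_rotvec(o['eef_rot']).as_matrix()
print('tcp',loc(o['eef_pos']),'lockang of blade',H-yaw(o))
P=pts('wrist',d,c); L=np.dstack([(P[...,:2]-O)@XC*1000,(P[...,:2]-O)@YC*1000,P[...,2]*1000]); T=(P-o['eef_pos'])@R*1000
x=L[...,0]+48; y=L[...,1]-100; r=np.hypot(x,y); h=cv2.cvtColor(i,cv2.COLOR_BGR2HSV)
br=(h[...,0]>10)&(h[...,0]<32)&(h[...,1]>110)&(r<20)&(L[...,2]>24)&(L[...,2]<44); print('brass',br.sum(),np.round(np.percentile(L[br],[1,50,99],axis=0),1).tolist())
m=br&(L[...,2]>38)
if m.sum()>10:
    (a,b),rad=cv2.minEnclosingCircle(np.dstack([x[m],y[m]]).reshape(-1,1,2).astype(np.float32)); print('rim centre',a,b,rad)
bl=(abs(T[...,2]-35)<7)&(abs(T[...,1])<9)&(abs(T[...,0])<6); k=T[bl]
if len(k): print('blade tool',len(k),np.round(np.percentile(k,[1,50,99],axis=0),1).tolist())
s=(r<8)&(L[...,2]<30)&(L[...,2]>22); print('slot pts',s.sum()); 
if s.sum()>5:
    q=np.c_[x[s],y[s]]; V=np.linalg.svd(q-q.mean(0))[2][0]; print('slot dir ang',np.arctan2(V[0],V[1]),q.mean(0))
dg=(r>14)&(r<43)&(y>6)&(x>-3)&(i.max(2)<90)&(L[...,2]>20)&(L[...,2]<31); 
if dg.sum()>5: 
    far=dg&(r>28); print('dog',dg.sum(),np.round(np.percentile(np.arctan2(x[far],y[far]),[5,50,95]),2),np.median(L[...,2][far]))
E
python3 scr.py
```

```text
t 27.08 pos [ 0.4712 -0.1443  0.1161] rot [ 0.603  3.081 -0.   ] F [-0.4  0.  -0.7] op 0.245 gf 58.7
tcp [-47.  100.1 116.1] lockang of blade 0.3011634135985324
brass 784 [[-60.9, 87.0, 25.5], [-47.3, 100.0, 37.7], [-36.4, 112.6, 41.4]]
rim centre 0.03581419214606285 -0.07470306754112244 14.08663272857666
blade tool 75 [[1.1, -4.9, 29.2], [1.6, 1.2, 36.6], [2.1, 6.4, 41.6]]
slot pts 82
slot dir ang -2.763918364298524 [ 1.5475572  -0.59380029]
dog 382 [0.25 0.44 1.07] 26.554901448374327
```

The rim centre matches the screw position to 0.1 mm, and the slot is at about 0.38 rad. The blade is at 0.30. I'll correct by about 1 mm and lower to just above the lands.

send_rows --increments '[{"travel":[0.9,-0.6,5],"twist":[0,0,0]},{"travel":[0,0,8],"twist":[0,0,0]},{"travel":[0,0,8],"twist":[0,0,0]},{"travel":[0,0,7],"twist":[0,0,0]},{"travel":[0,0,5],"twist":[0,0,0]},{"travel":[0,0,3],"twist":[0,0,0]},{"travel":[0,0,2],"twist":[0,0,0]},{"travel":[0,0,1],"twist":[0,0,0]},{"travel":[0,0,0],"twist":[0,0,0]},{"travel":[0,0,0],"twist":[0,0,0]}]'

```text
t: 27.97
eef_pos: [0.4696, -0.1444, 0.0764]
eef_rot: [0.604, 3.083, -0.0]
force: [0.2, 0.2, -1.4]
opening: 0.246
gripper_force: 58.7
```

send_rows --increments '[{"travel":[0,0,0.5],"twist":[0,0,0]},{"travel":[0,0,0.5],"twist":[0,0,0]},{"travel":[0,0,0.5],"twist":[0,0,0]},{"travel":[0,0,0.5],"twist":[0,0,0]},{"travel":[0,0,0],"twist":[0,0,0]},{"travel":[0,0,0],"twist":[0,0,0]},{"travel":[0,0,0],"twist":[0,0,0]},{"travel":[0,0,0],"twist":[0,0,0]},{"travel":[0,0,0],"twist":[0,0,0]},{"travel":[0,0,0],"twist":[0,0,0]}]'

```text
t: 28.8
eef_pos: [0.4697, -0.1444, 0.0744]
eef_rot: [0.604, 3.083, -0.0]
force: [-0.2, -0.6, -1.1]
opening: 0.249
gripper_force: 58.7
```

send_rows --increments '[{"travel":[0,0,0.5],"twist":[0,0,0.01]},{"travel":[0,0,0.5],"twist":[0,0,0.02]},{"travel":[0,0,0],"twist":[0,0,0.02]},{"travel":[0,0,0],"twist":[0,0,0.02]},{"travel":[0,0,0.5],"twist":[0,0,0.01]},{"travel":[0,0,0.5],"twist":[0,0,0]},{"travel":[0,0,0.5],"twist":[0,0,0]},{"travel":[0,0,0.5],"twist":[0,0,0]},{"travel":[0,0,0],"twist":[0,0,0]},{"travel":[0,0,0],"twist":[0,0,0]}]'

```text
t: 29.63
eef_pos: [0.4695, -0.1443, 0.0712]
eef_rot: [0.726, 3.056, 0.0]
force: [-1.0, 0.2, -0.6]
opening: 0.25
gripper_force: 58.7
```

The tip is about 3 mm below the lands with no contact force, so the blade has dropped into the slot. I'll go 1.5 mm deeper, then start turning clockwise.

send_rows --increments '[{"travel":[0,0,0.5],"twist":[0,0,0]},{"travel":[0,0,0.5],"twist":[0,0,0]},{"travel":[0,0,0.5],"twist":[0,0,0]},{"travel":[0,0,0],"twist":[0,0,0.03]},{"travel":[0,0,0],"twist":[0,0,0.04]},{"travel":[0,0,0],"twist":[0,0,0.05]},{"travel":[0,0,0],"twist":[0,0,0.05]},{"travel":[0,0,0],"twist":[0,0,0.05]},{"travel":[0,0,0],"twist":[0,0,0.05]},{"travel":[0,0,0],"twist":[0,0,0.05]}]'

```text
t: 30.47
eef_pos: [0.4704, -0.1449, 0.0699]
eef_rot: [1.209, 2.897, -0.001]
force: [1.5, -1.0, -2.3]
opening: 0.248
gripper_force: 58.6
```

```bash
python3 scr.py; python3 -c "
from h import *
o=ctrl.get_obs();print(np.round(o['wrist_torque'],3),np.round(o['joint_pos'],2))"
```

```text
t 30.47 pos [ 0.4704 -0.1449  0.0699] rot [ 1.209e+00  2.897e+00 -1.000e-03] F [ 1.5 -1.  -2.3] op 0.248 gf 58.6
tcp [-47.7  99.3  69.9] lockang of blade 0.70485033562189
brass 782 [[-60.8, 87.5, 24.5], [-52.0, 103.8, 38.7], [-36.1, 112.9, 41.5]]
rim centre 0.06834903359413147 0.054277535527944565 13.823772430419922
blade tool 257 [[-6.0, -8.8, 28.5], [1.7, -0.8, 35.4], [5.9, 8.7, 41.5]]
slot pts 25
slot dir ang -2.6693854400438752 [1.75011583 2.22464466]
dog 586 [0.25 0.42 1.04] 26.557245123744316
[-0.359 -0.43   0.066] [ 0.03  0.54  0.24  2.23 -0.32  0.4   1.31]
```

send_rows --increments '[{"travel":[0,0,0],"twist":[0,0,0.07]},{"travel":[0,0,0],"twist":[0,0,0.08]},{"travel":[0,0,0],"twist":[0,0,0.08]},{"travel":[0,0,0],"twist":[0,0,0.08]},{"travel":[0,0,0],"twist":[0,0,0.08]},{"travel":[0,0,0],"twist":[0,0,0.08]},{"travel":[0,0,0],"twist":[0,0,0.08]},{"travel":[0,0,0],"twist":[0,0,0.08]},{"travel":[0,0,0],"twist":[0,0,0.07]},{"travel":[0,0,0],"twist":[0,0,0]}]'

```text
t: 31.35
eef_pos: [0.4708, -0.1448, 0.0699]
eef_rot: [2.125, 2.31, 0.0]
force: [2.5, -1.0, -2.0]
opening: 0.247
gripper_force: 58.8
```

```bash
cat >> scr.py <<'E'
print('wt',np.round(o['wrist_torque'],3),np.round(o['joint_pos'],2))
# dog: elevated dark/steel pts binned by angle at radius 28..40, z 22..30
e=(r>27)&(r<41)&(L[...,2]>22)&(L[...,2]<31); a=np.arctan2(x[e],y[e]); print('ang hist z22-31',np.histogram(a,np.arange(-1,2.6,.15))[0].tolist())
E
python3 scr.py
```

```text
t 31.35 pos [ 0.4708 -0.1448  0.0699] rot [2.125 2.31  0.   ] F [ 2.5 -1.  -2. ] op 0.247 gf 58.8
tcp [-47.4  99.6  69.9] lockang of blade 1.4018422586969506
brass 791 [[-60.8, 91.1, 24.9], [-49.3, 104.2, 39.0], [-34.9, 112.8, 41.4]]
rim centre 0.3473033905029297 0.029629111289978027 13.9413480758667
blade tool 247 [[-5.9, -8.7, 28.7], [1.7, 1.1, 35.3], [5.8, 8.9, 41.5]]
slot pts 28
slot dir ang -2.006783471248644 [3.25047669 0.81724127]
dog 465 [0.83 0.97 1.16] 26.789341422324757
wt [-0.234 -0.725  0.041] [-0.11  0.57  0.43  2.24 -0.56  0.43  0.85]
ang hist z22-31 [0, 0, 0, 0, 0, 0, 0, 0, 0, 0, 0, 0, 68, 75, 35, 0, 0, 1, 63, 18, 13, 5, 0]
```

The lock is following: the dog is at about 1.0–1.15 rad with the blade at 1.40, and the lag is the slot clearance. Turning on to the stop.

send_rows --increments '[{"travel":[0,0,0],"twist":[0,0,0.06]},{"travel":[0,0,0],"twist":[0,0,0.06]},{"travel":[0,0,0],"twist":[0,0,0.06]},{"travel":[0,0,0],"twist":[0,0,0.06]},{"travel":[0,0,0],"twist":[0,0,0.05]},{"travel":[0,0,0],"twist":[0,0,0.05]},{"travel":[0,0,0],"twist":[0,0,0.03]},{"travel":[0,0,0],"twist":[0,0,0.03]},{"travel":[0,0,0],"twist":[0,0,0]},{"travel":[0,0,0],"twist":[0,0,0]}]'

```text
t: 32.23
eef_pos: [0.4709, -0.1448, 0.07]
eef_rot: [2.54, 1.844, 0.002]
force: [4.7, -1.2, -3.7]
opening: 0.251
gripper_force: 59.0
```

```bash
python3 scr.py
```

```text
t 32.23 pos [ 0.4709 -0.1448  0.07  ] rot [2.540e+00 1.844e+00 2.000e-03] F [ 4.7 -1.2 -3.7] op 0.251 gf 59.0
tcp [-47.3  99.6  70. ] lockang of blade 1.8001918661069647
brass 791 [[-60.6, 90.5, 25.3], [-45.5, 104.1, 38.9], [-34.7, 112.9, 41.6]]
rim centre 0.22787563502788544 -0.07905556261539459 13.80040454864502
blade tool 257 [[-5.9, -8.9, 28.2], [1.4, 0.6, 35.2], [6.0, 8.5, 41.4]]
slot pts 27
slot dir ang -1.5405743568291255 [ 4.05194758 -0.46322082]
dog 250 [0.82 1.3  1.39] 26.270516109271473
wt [-0.354 -1.504  0.05 ] [-0.18  0.59  0.54  2.24 -0.68  0.47  0.59]
ang hist z22-31 [0, 0, 0, 0, 0, 0, 0, 0, 0, 0, 0, 0, 8, 5, 0, 57, 109, 16, 70, 16, 5, 4, 4]
```

send_rows --increments '[{"travel":[0.2,-0.4,0],"twist":[0,0,0.03]},{"travel":[0.2,-0.4,0],"twist":[0,0,0.03]},{"travel":[0,0,0],"twist":[0,0,0.03]},{"travel":[0,0,0],"twist":[0,0,0.03]},{"travel":[0,0,0],"twist":[0,0,0.03]},{"travel":[0,0,0],"twist":[0,0,0.03]},{"travel":[0,0,0],"twist":[0,0,0]},{"travel":[0,0,0],"twist":[0,0,0]},{"travel":[0,0,0],"twist":[0,0,0]},{"travel":[0,0,0],"twist":[0,0,0]}]'

```text
t: 33.12
eef_pos: [0.4708, -0.1447, 0.0701]
eef_rot: [2.695, 1.608, 0.003]
force: [5.5, -2.4, -5.8]
opening: 0.247
gripper_force: 59.1
```

```bash
python3 scr.py
```

```text
t 33.12 pos [ 0.4708 -0.1447  0.0701] rot [2.695 1.608 0.003] F [ 5.5 -2.4 -5.8] op 0.247 gf 59.1
tcp [-47.4  99.6  70.1] lockang of blade 1.9803332774736333
brass 793 [[-60.5, 89.5, 24.7], [-44.6, 104.3, 38.8], [-34.9, 113.1, 41.5]]
rim centre 0.443589448928833 0.07569555193185806 13.859383583068848
blade tool 254 [[-5.9, -8.9, 28.3], [1.3, 0.4, 35.5], [5.9, 8.7, 41.4]]
slot pts 26
slot dir ang -1.386752495879616 [ 4.01635836 -1.00325986]
dog 124 [0.96 1.17 1.38] 27.11548794081216
wt [-0.659 -1.635  0.13 ] [-0.22  0.6   0.58  2.24 -0.74  0.48  0.46]
ang hist z22-31 [0, 0, 0, 0, 0, 0, 0, 0, 0, 0, 0, 0, 1, 0, 0, 0, 102, 101, 63, 13, 2, 0, 0]
```

The dog is now centred at about 1.6 rad and the torque has risen to 0.13 N m, so it is at the stop. A small extra nudge to confirm, then I'll back off within the slot clearance and lift.

send_rows --increments '[{"travel":[0,0,0],"twist":[0,0,0.03]},{"travel":[0,0,0],"twist":[0,0,0.03]},{"travel":[0,0,0],"twist":[0,0,0.02]},{"travel":[0,0,0],"twist":[0,0,0]},{"travel":[0,0,0],"twist":[0,0,0]},{"travel":[0,0,0],"twist":[0,0,0]},{"travel":[0,0,0],"twist":[0,0,0]},{"travel":[0,0,0],"twist":[0,0,0]},{"travel":[0,0,0],"twist":[0,0,0]},{"travel":[0,0,0],"twist":[0,0,0]}]'

```text
t: 34.0
eef_pos: [0.4708, -0.1447, 0.07]
eef_rot: [2.757, 1.499, 0.003]
force: [5.3, -1.6, -5.9]
opening: 0.249
gripper_force: 59.1
```

```bash
python3 scr.py | egrep "tcp|slot|wt|hist|^t "
```

```text
t 34.0 pos [ 0.4708 -0.1447  0.07  ] rot [2.757 1.499 0.003] F [ 5.3 -1.6 -5.9] op 0.249 gf 59.1
tcp [-47.4  99.6  70. ] lockang of blade 2.0599533774292187
slot pts 33
slot dir ang -1.2368786155871967 [ 3.98564201 -1.00081764]
wt [-0.682 -1.662  0.292] [-0.23  0.61  0.61  2.24 -0.76  0.49  0.41]
ang hist z22-31 [0, 0, 0, 0, 0, 0, 0, 0, 0, 0, 0, 0, 0, 0, 0, 0, 100, 97, 62, 11, 0, 0, 0]
```

Torque climbed to 0.29 N m with the dog unmoved, so it is locked at its stop. Backing off and lifting out.

send_rows --increments '[{"travel":[0,0,0],"twist":[0,0,-0.07]},{"travel":[0,0,0],"twist":[0,0,-0.07]},{"travel":[0,0,0],"twist":[0,0,-0.07]},{"travel":[0,0,0],"twist":[0,0,-0.07]},{"travel":[0,0,0],"twist":[0,0,-0.05]},{"travel":[0,0,-1],"twist":[0,0,0]},{"travel":[0,0,-2],"twist":[0,0,0]},{"travel":[0,0,-4],"twist":[0,0,0]},{"travel":[0,0,-8],"twist":[0,0,0]},{"travel":[0,0,-15],"twist":[0,0,0]}]'

```text
t: 34.88
eef_pos: [0.4646, -0.142, 0.0991]
eef_rot: [-2.471, -1.927, 0.007]
force: [0.1, 0.4, -1.3]
opening: 0.247
gripper_force: 59.8
```

send_rows --increments '[{"travel":[0,0,-20],"twist":[0,0,0]},{"travel":[0,0,-20],"twist":[0,0,0]},{"travel":[0,0,-20],"twist":[0,0,0]},{"travel":[0,0,-20],"twist":[0,0,0]},{"travel":[0,0,-5],"twist":[0,0,0]},{"travel":[0,0,0],"twist":[0,0,0]},{"travel":[0,0,0],"twist":[0,0,0]},{"travel":[0,0,0],"twist":[0,0,0]},{"travel":[0,0,0],"twist":[0,0,0]},{"travel":[0,0,0],"twist":[0,0,0]}]'

```text
t: 35.72
eef_pos: [0.4678, -0.1435, 0.1838]
eef_rot: [-2.476, -1.931, 0.003]
force: [0.2, -0.0, -0.9]
opening: 0.247
gripper_force: 59.8
```

```bash
python3 scr.py; python3 drv.py pics/w20.png; python3 - <<'E'
from h import *
i,d=vision.get_image('wrist'); P=pts('wrist',d)
L=np.dstack([(P[...,:2]-O)@XC*1000,(P[...,:2]-O)@YC*1000,P[...,2]*1000])
m=(abs(L[...,2]-97)<4)&(abs(L[...,0])<24)&(L[...,1]>70)&(L[...,1]<120); q=L[m]; print('plate',m.sum(),np.percentile(q,[1,99],axis=0) if m.any() else 0)
m=(abs(L[...,0])<6)&(L[...,1]<70)&(L[...,1]>-70)&(L[...,2]>20)&(L[...,2]<70); print('tube top',np.percentile(L[m][:,2],[50,90]) if m.any() else 0)
E
```

```text
t 35.72 pos [ 0.4678 -0.1435  0.1838] rot [-2.476 -1.931  0.003] F [ 0.2 -0.  -0.9] op 0.247 gf 59.8
tcp [-50.4 100.6 183.8] lockang of blade 1.731428229589919
brass 516 [[-60.9, 87.4, 25.4], [-47.9, 98.8, 38.4], [-35.0, 112.7, 41.6]]
rim centre 0.0894407257437706 -0.2462366372346878 13.892721176147461
blade tool 76 [[1.1, -6.9, 28.4], [1.5, -1.2, 36.4], [2.5, 4.4, 41.3]]
slot pts 54
slot dir ang -1.5448030994648947 [-0.30173909 -1.3168806 ]
dog 64 [0.8  0.92 1.35] 25.888401052953526
wt [ 0.001 -0.004 -0.018] [-0.36  0.42  0.75  2.17 -0.44  0.71  0.44]
ang hist z22-31 [0, 0, 0, 0, 0, 0, 0, 0, 0, 0, 0, 0, 4, 2, 0, 0, 42, 47, 28, 6, 2, 3, 2]
t 35.77 pos [ 0.4681 -0.1436  0.184 ] rot [-2.476e+00 -1.931e+00  2.000e-03] F [ 0.2 -0.6 -1.6] op 0.252 gf 59.8
yaw -14.108088527511567
-35 307 x [ 9.5 12.7] y [-17.9  18. ]
-30 211 x [ 9.6 12.5] y [-17.7  16.1]
-25 130 x [10.  11.6] y [-12.2   9.5]
-20 146 x [ 9.3 11.5] y [-12.    9.8]
-15 78 x [ 9.  11.5] y [-12.1   9.9]
5 30 x [2.4 4.3] y [-4.6  1.8]
10 33 x [1.4 4.3] y [-4.8  2.5]
15 33 x [1.1 4.2] y [-4.8  2.5]
20 43 x [0.6 4.3] y [-5.7  3.3]
25 47 x [-1.7  4.2] y [-7.2  4.1]
30 20 x [1.1 4. ] y [-7.3  4.2]
35 30 x [1.1 2. ] y [-6.7  4.3]
40 33 x [1. 2.] y [-6.8  4.4]
plate 329 [[-20.15334398  88.36088709  93.27264319]
 [ 20.17102114  94.21348818  99.76030199]]
tube top [51.8429131 53.1126839]
```

The lock reads about 1.57–1.6 and the tube is still seated (plate at 88.4). Taking the driver back; its axis is now at tool (0.1, −1.3) mm.

```bash
python3 - <<'E'
from h import *
r=np.radians
plan([.5072,.0901,.20],r(46.6),12)
E
```

```text
{"travel":[20,-2,-1],"twist":[0,0,-0.09]},
{"travel":[20,0,-1],"twist":[0,0,-0.09]},
{"travel":[20,2,-1],"twist":[0,0,-0.09]},
{"travel":[19,4,-1],"twist":[0,0,-0.09]},
{"travel":[19,5,-1],"twist":[0,0,-0.09]},
{"travel":[18,7,-2],"twist":[0,0,-0.09]},
{"travel":[18,9,-1],"twist":[0,0,-0.09]},
{"travel":[17,10,-2],"twist":[0,0,-0.09]},
{"travel":[16,12,-1],"twist":[0,0,-0.08]},
{"travel":[15,13,-2],"twist":[0,0,-0.09]},
{"travel":[13,14,-1],"twist":[0,0,-0.08]},
{"travel":[12.2,15.4,-1.7],"twist":[-0.001,-0.001,-0.09]},
max 15.4 0.09
```

send_rows --increments '[{"travel":[20,-2,-4],"twist":[0,0,-0.09]},{"travel":[20,0,-4],"twist":[0,0,-0.09]},{"travel":[20,2,-4],"twist":[0,0,-0.09]},{"travel":[19,4,-3],"twist":[0,0,-0.09]},{"travel":[19,5,0],"twist":[0,0,-0.09]},{"travel":[18,7,0],"twist":[0,0,-0.09]},{"travel":[18,9,0],"twist":[0,0,-0.09]},{"travel":[17,10,0],"twist":[0,0,-0.09]},{"travel":[16,12,0],"twist":[0,0,-0.08]},{"travel":[15,13,0],"twist":[0,0,-0.09]}]'

```text
t: 36.7
eef_pos: [0.5005, 0.0528, 0.1996]
eef_rot: [-1.399, -2.813, 0.0]
force: [0.1, 0.8, -1.2]
opening: 0.254
gripper_force: 59.8
```

send_rows --increments '[{"travel":[13,14,0],"twist":[0,0,-0.08]},{"travel":[12,15,0],"twist":[0,0,-0.09]},{"travel":[0,0,0],"twist":[0,0,0]},{"travel":[0,0,0],"twist":[0,0,0]},{"travel":[0,0,0],"twist":[0,0,0]},{"travel":[0,0,0],"twist":[0,0,0]},{"travel":[0,0,0],"twist":[0,0,0]},{"travel":[0,0,0],"twist":[0,0,0]},{"travel":[0,0,0],"twist":[0,0,0]},{"travel":[0,0,0],"twist":[0,0,0]}]'

```text
t: 37.53
eef_pos: [0.5072, 0.0893, 0.1998]
eef_rot: [-1.162, -2.919, 0.0]
force: [-0.0, 0.7, -0.6]
opening: 0.246
gripper_force: 59.8
```

```bash
python3 drv.py pics/w21.png; python3 - <<'E'
from h import *
c=cam('wrist'); o=ctrl.get_obs(); i,d=vision.get_image('wrist'); P=pts('wrist',d,c)
# hole: points below plate top near expected hole, bounded by plate points
ax=np.array([.5062,.0892]); r=np.hypot(P[...,0]-ax[0],P[...,1]-ax[1])
pl=(abs(P[...,2]-.07)<.003)&(r<.03); q=(P[pl][:,:2]-ax)*1000; print('plate pts',pl.sum(),'inner radii by angle')
a=np.degrees(np.arctan2(q[:,1],q[:,0])); rr=np.hypot(q[:,0],q[:,1]); E=[]
for k in range(-180,180,30):
    s=(a>=k)&(a<k+30)
    if s.sum()>5: j=np.percentile(rr[s],1); print(k,round(j,1),s.sum(),end=' | '); E.append((q[s][rr[s]<=j+1]).mean(0))
E=np.array(E); A=np.c_[2*E,np.ones(len(E))]; s=np.linalg.lstsq(A,(E**2).sum(1),rcond=None)[0]; print('\nhole centre off',s[:2],'rad',np.sqrt(s[2]+s[0]**2+s[1]**2))
E
```

```text
t 37.53 pos [0.5072 0.0893 0.1998] rot [-1.162 -2.919  0.   ] F [-0.   0.7 -0.6] op 0.246 gf 59.8
yaw 46.59567098497198
-35 321 x [ 9.8 13. ] y [-17.7  17.9]
-30 207 x [ 9.9 12.7] y [-16.   17.2]
-25 131 x [ 9.9 11.8] y [-10.7  11.3]
-20 144 x [ 9.7 11.7] y [-10.4  11.3]
-15 79 x [ 9.2 11.7] y [-10.5  11.4]
5 30 x [2.5 4.5] y [-3.1  3.9]
10 29 x [1.6 4.5] y [-3.2  4. ]
15 36 x [1.5 4.5] y [-3.3  4.1]
20 40 x [1.1 4.4] y [-4.1  4.2]
25 46 x [-1.4  4.5] y [-5.6  5.7]
30 22 x [1.4 4.2] y [-5.8  5.7]
35 31 x [1.5 2.2] y [-5.2  5.9]
40 31 x [1.4 2.2] y [-5.3  6. ]
plate pts 2146 inner radii by angle
-180 9.5 148 | -150 9.9 178 | -120 9.3 185 | -90 9.0 189 | -60 8.7 185 | -30 8.8 159 | 0 8.2 131 | 30 8.0 181 | 60 8.7 197 | 90 8.4 205 | 120 9.1 205 | 150 9.0 183 | 
hole centre off [-0.46177857 -0.46735763] rad 9.054758367151782
```

The hole centre is fitted at (0.5057, 0.0887) with radius ≈ 9 mm, and it is now empty. I'll shift (0.5, −1.5) mm and lower the driver.

send_rows --increments '[{"travel":[0.5,-1.5,10],"twist":[0,0,0]},{"travel":[0,0,20],"twist":[0,0,0]},{"travel":[0,0,20],"twist":[0,0,0]},{"travel":[0,0,8],"twist":[0,0,0]},{"travel":[0,0,0],"twist":[0,0,0]},{"travel":[0,0,0],"twist":[0,0,0]},{"travel":[0,0,0],"twist":[0,0,0]},{"travel":[0,0,8],"twist":[0,0,0]},{"travel":[0,0,8],"twist":[0,0,0]},{"travel":[0,0,8],"twist":[0,0,0]}]'

```text
t: 38.47
eef_pos: [0.5062, 0.0892, 0.1176]
eef_rot: [1.16, 2.919, 0.001]
force: [0.1, 0.3, -1.1]
opening: 0.251
gripper_force: 59.8
```

send_rows --increments '[{"travel":[0,0,10],"twist":[0,0,0]},{"travel":[0,0,10],"twist":[0,0,0]},{"travel":[0,0,10],"twist":[0,0,0]},{"travel":[0,0,10],"twist":[0,0,0]},{"travel":[0,0,8],"twist":[0,0,0]},{"travel":[0,0,6],"twist":[0,0,0]},{"travel":[0,0,4],"twist":[0,0,0]},{"travel":[0,0,0],"twist":[0,0,0]},{"travel":[0,0,0],"twist":[0,0,0]},{"travel":[0,0,0],"twist":[0,0,0]}]'

```text
t: 39.3
eef_pos: [0.5063, 0.089, 0.0601]
eef_rot: [1.16, 2.919, 0.001]
force: [0.8, 0.4, -1.1]
opening: 0.247
gripper_force: 59.8
```

send_rows --increments '[{"travel":[0,0,1],"twist":[0,0,0]},{"travel":[0,0,1],"twist":[0,0,0]},{"travel":[0,0,1],"twist":[0,0,0]},{"travel":[0,0,0],"twist":[0,0,0]},{"travel":[0,0,0],"twist":[0,0,0]},{"travel":[0,0,0],"twist":[0,0,0]},{"travel":[0,0,0],"twist":[0,0,0]},{"travel":[0,0,0],"twist":[0,0,0]},{"travel":[0,0,0],"twist":[0,0,0]},{"travel":[0,0,0],"twist":[0,0,0]}]'

```text
t: 40.13
eef_pos: [0.5062, 0.0891, 0.0575]
eef_rot: [1.16, 2.919, 0.001]
force: [-1.0, -0.7, 5.7]
opening: 0.247
gripper_force: 60.7
```

send_rows --increments '[{"travel":[0,0,0],"twist":[0,0,0]},{"travel":[0,0,0],"twist":[0,0,0]},{"travel":[0,0,0],"twist":[0,0,0]},{"travel":[0,0,0],"twist":[0,0,0]},{"travel":[0,0,0],"twist":[0,0,0]},{"travel":[0,0,0],"twist":[0,0,0]},{"travel":[0,0,0],"twist":[0,0,0]},{"travel":[0,0,0],"twist":[0,0,0]},{"travel":[0,0,0],"twist":[0,0,0]},{"travel":[0,0,0],"twist":[0,0,0]}]' --hand 0.48

```text
t: 40.97
eef_pos: [0.5059, 0.089, 0.0568]
eef_rot: [1.161, 2.919, -0.0]
force: [-0.1, 0.5, 0.0]
opening: 0.48
gripper_force: 0.0
```

send_rows --increments '[{"travel":[0,0,-8],"twist":[0,0,0]},{"travel":[0,0,-15],"twist":[0,0,0]},{"travel":[0,0,-20],"twist":[0,0,0]},{"travel":[0,0,-30],"twist":[0,0,0]},{"travel":[0,0,-30],"twist":[0,0,0]},{"travel":[0,0,-30],"twist":[0,0,0]},{"travel":[0,0,-30],"twist":[0,0,0]},{"travel":[0,0,-30],"twist":[0,0,0]},{"travel":[0,0,0],"twist":[0,0,0]},{"travel":[0,0,0],"twist":[0,0,0]}]'

```text
t: 41.8
eef_pos: [0.507, 0.0892, 0.252]
eef_rot: [1.159, 2.916, 0.005]
force: [-0.5, 0.4, -0.5]
opening: 0.481
gripper_force: 0.0
```

```bash
python3 - <<'E'
from h import *
o=st(); c=cam('wrist'); i,d=vision.get_image('wrist'); P=pts('wrist',d,c)
near=(P[...,2]>.108)&(P[...,2]<.14)&(abs(P[...,0]-.5)<.07)&(abs(P[...,1]-.09)<.12)
n,L,S,C=cv2.connectedComponentsWithStats(near.astype(np.uint8))
for j in range(1,n):
    if S[j,4]>40:
        q=P[L==j]; r=cv2.minAreaRect((q[:,:2]*1000).astype(np.float32)); print(S[j],np.round(r[0],1),np.round(r[1],1),round(r[2],1),'z',np.round(np.percentile(q[:,2],[50,95]),4))
# cradle from scene/top camera
for nm in('top',):
    i2,d2=vision.get_image(nm); P2=pts(nm,d2); Lc=np.dstack([(P2[...,:2]-O)@XC*1000,(P2[...,:2]-O)@YC*1000,P2[...,2]*1000])
    for y in range(-90,130,15):
        m=(abs(Lc[...,1]-y)<5)&(abs(Lc[...,0])<12)&(Lc[...,2]>0)&(Lc[...,2]<120); k=Lc[m]
        print(y,np.round(k[:,2].max(),0) if len(k) else None,end=' | ')
E
```

```text
t 41.8 pos [0.507  0.0892 0.252 ] rot [1.159 2.916 0.005] F [-0.5  0.4 -0.5] op 0.481 gf 0.0
[272 121  23  22 398] [491.4 147. ] [21.6 21.2] 35.0 z [0.129 0.131]
[241 167  22  25 521] [505.5  90. ] [21.8 21.6] 46.5 z [0.1299 0.1317]
[211 211  22  22 385] [519.1  32. ] [23.8 20.3] 38.6 z [0.1231 0.1261]
-90 64.0 | -75 57.0 | -60 56.0 | -45 62.0 | -30 62.0 | -15 56.0 | 0 57.0 | 15 56.0 | 30 59.0 | 45 58.0 | 60 55.0 | 75 57.0 | 90 104.0 | 105 49.0 | 120 61.0 |
```

The driver hangs upright at its original height and place, its neighbours are unmoved, and the tube is seated. Handing in.

```bash
python3 -c "
from plant import ctrl
print(ctrl.finish_job())"
```

```text
the job is handed in; nothing more can be done
None
```

Job handed in at 41.8 s: by my measurements the tube is seated in the cradle, the lock is at its stop, and the flat driver hangs upright in its hole, but the first grasp missed and the fingers pressed on the tube (wrist read 43 N), and the two purple drivers had already toppled and nudged the tube before I first reached for it.

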